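# Change over the condiment caddy

## Robot

A 6-joint arm with a two-finger parallel gripper is mounted at the origin on a cart in front of the work surface, level with it; the furniture and walls round the work are solid. World frame = base frame: x ahead of the robot, y to its left, z up, the work surface at z = 0. Lengths are in m, angles in rad, forces in N, time in s.
With the tool pointing down it reaches from about 0.3 to 0.775 m from the base axis. Payload 14.6 kg.
Tool frame: the origin (TCP) lies midway between the tips of the shut fingers; the grasp point (between the pads) lies bot.grasp_offset behind it (bot.grasp_offset is the distance from the TCP to the grasp point, in m); z points along the fingers, y is the line along which they close (so a half turn about z gives the same grasp; the last joint's range is limited). The gripper opens to 85 mm and grips with 20 to 120 N. Pads are 22 mm wide; open, the fingers measure 114 mm over their backs; the gripper's body (76 mm by 85 mm) begins 54 mm behind the grasp point. The pads swing forward as they close: fully open they stand 13 mm farther back than shut.
Start: joints at [-1.389, 0.3, 1.521, -0, 1.321, -0.067], TCP at [0.135, -0.533, 0.203] pointing down, gripper open.
Joint ranges: [-3.03, 3.03], [-0.79, 2.21], [0.23, 2.52], [-1.04, 4.18], [0, 3.07], [-2.55, 2.55]. Speed limits (rad/s): [2.22, 2.22, 2.57, 3.14, 3.14, 3.14].

## Interface

Orientations are given as a unit quaternion [w, x, y, z].
In Python, from plant import bot gives the robot as it stands.
- The arm moves only by the tool send_rows, never from a script. Its argument "increments" is a list of rows, each a list of 7 numbers: the turn, a rotation vector about the world's x, y, z normalised to -1 to 1, where 1 is 180 degrees, then the shift along the world's x, y, z normalised to -1 to 1, where 1 is 80 mm, then the closure, from 0 (fully open) to 1 (shut). In form: [[rx, ry, rz, x, y, z, jaw], ...]. A call has 1 to 12 rows; each row is the pose to reach, as a shift and turn from the pose commanded when the call began, turning the shorter way round; what a row does not reach only later rows make up. A row lasts 1/12 s, in which the tool goes at most 41.7 mm and 7.16 degrees, less where a joint would pass 70% of its speed; a pose out of reach is approached as far as the arm can. A call with a number of a shift or a turn outside -1 to 1 is refused whole. A call with a gripper value outside its range is refused whole. The fingers move at their own pace and stop on an object; "squeeze" is the grip in N (left out, the last holds). Time passes only in rows, so rows that repeat a pose let the fingers close. It gives the time, the measured TCP pose, the force, the opening and the grip force at its end, in the units of the state.
- bot.observe(): the state, without advancing time (a new reading comes with each control period).
- bot.grab_frame(name): name is "scene" or "side" or "wrist"; returns (picture, depth): 400x640x3 uint8, blue, green, red; 400x640 float32, m along the optical axis (not along the pixel's ray), 0 where there is no reading.
- bot.camera_params(name): a dict with "fx", "fy", "cx", "cy" (pixels), "position" and "attitude" of the camera in the world. Camera axes: x right, y up, looking along -z (the intrinsics and any distortion apply to the point x, -y, -z); pixel columns grow to the right and rows downward; lengths in m; the calibration is good to about 2 mm. A picture is of the moment at which its call begins: read the wrist's pose just before it. camera_params takes no time and is no camera call; for the wrist camera it gives the pose at the moment of the call.
- bot.hand_in(): hands the job in; it is judged then, once.
Trained networks look in the newest picture that a camera, given by its name, has taken for a name from the list of things; names that differ only in an ending like _2 or _b are one class to them, and where a whole thing is asked for, a point or a joint stands for the part that bears it (a point fixed in the world has none). Each returns a list of dicts, best first, with "confidence" (0 to 1); they miss things now and then, are a little off and sometimes report something else, mostly with a low value. They report only what shows in the picture. A call takes as long as a camera call. They do not tell look-alikes from the thing itself.
- bot.cut_out(camera, thing): "mask" (400x640 bool, what is visible of it).
- bot.pinpoint(camera, thing): "point" ([x, y, z] in m, in world coordinates, good to about 4 mm: a listed point, or the origin of a listed thing).
The state is a dict: "clock": time; "q": joint angles; "qd": joint speeds; "joint_efforts": joint torques, N m; "tool_pos": TCP position; "orientation": TCP orientation; "force": force on the tool from outside, world axes, zero at the start; "moment": the same for the moment, N m; "finger_gap": opening from 0.0 (shut) to 1.0 (fully open); "grip_force": force on a finger pad.
Only numpy, scipy, OpenCV 4.12 (cv2) and the standard library are available. Lean on these libraries where they do the work, as an engineer would, in place of code of your own. Each camera call takes 0.05 s, during which the arm holds its last target. There are 200 camera calls.

## Task

Change over the four-compartment condiment caddy: the pepper mill and the sauce bottle tower in front of the salt shaker, so first stand both of them on the serving tray, then take the salt shaker out of its back compartment and stand it on the tray too, where it stays. Put the spice jar that stands alone on the table into the compartment the shaker left, and finally put the mill and the bottle back, each into the very compartment it came from. Keep everything upright, and leave the other spice jar in the caddy and the honey jar and sauce bowl on the table where they are.

Things in the scene. Friction and masses are not known exactly. Their poses are not given: they have to be found in the camera images.
- caddy: Open box of pale wood, 142 x 142 mm, fixed. Origin at the centre of its underside; z up, +x to its back (away from the robot), +y to its left. Crossed dividers make four compartments 62 x 62 mm, centres at x = +-33, y = +-33 mm (front: x = -33, back: x = +33). Floors 6 mm above the underside; front, back and dividers 34 mm high, the two slotted end boards (y = +-67.5 mm) 52 mm.
- serving_tray: Shallow rectangular metal tray lying on the table, fixed: 361 mm long (its y axis) x 261 mm wide (its x axis), rim 19 to 21 mm high. Origin at the centre of its underside. Flat floor 230 mm (x) by 330 mm (y), about 2 mm above the underside. It lies with its long side about away from the robot.
- pepper_mill: Dark turned wooden pepper mill, 168 mm high, in one of the two front compartments of the caddy. Origin at the centre of its underside, z up. Foot 51 mm in diameter, waist 36 mm at 40 to 60 mm up, stem 40 mm at 60 to 105 mm; the round head, 48 mm at its widest about 130 mm up, begins at 106 mm; a small metal knob tops it. About 0.26 kg.
- sauce_bottle: Slim glass sauce bottle with a green label and a yellow cap, 183 mm high, in the other front compartment. Origin at the centre of its underside, z up. Body 48 mm in diameter up to 90 mm, narrowing (as if a smooth cone) to the straight-sided cap, 30 mm in diameter from 154 to 182 mm up: grip it by the cap. About 0.21 kg.
- salt_shaker: Glass salt shaker with a grey domed metal top, 90 mm high, in one of the two back compartments. Origin at the centre of its underside, z up. Foot 39 mm and belly 44 mm in diameter (30 mm up), narrowing to 30 mm at 68 mm; the domed top is 34 mm in diameter from 70 to 85 mm up. About 0.1 kg.
- spice_kept: Spice jar with a black lid and a dark picture label, 41 mm in diameter, 105 mm high, in the other back compartment of the caddy; it stays there. Origin at the centre of its underside, z up. About 0.11 kg.
- spice_new: Spice jar with a black lid and a blue label, straight-sided, 41 mm in diameter, 105 mm high (lid from 84 mm up), standing on the table between caddy and tray, in a row with the honey jar and the sauce bowl. (A similar bottle, spice jars and honey jar far back at the left end of the cart are only stock and no part of the job.) Origin at the centre of its underside, z up. About 0.11 kg.
- honey_jar: Jar with a red lid, 62 mm in diameter, 86 mm high, standing on the table; stays where it is. Origin at the centre of its underside.
- sauce_bowl: Small empty orange bowl, 96 mm in diameter, 43 mm high, standing on the table; stays where it is. Origin at the centre of its underside.
There are look-alikes about, which are no part of the job. Leave any blue or purple look-alike of the sauce_bottle alone.

How it is judged:
By the outcome, as a careful person would: the job done as asked, in the order asked, and still so for the second after the job is handed in, with the robot touching nothing.
It also fails if it takes over 144 s, if anything falls off the work surface, if the arm or the gripper's body presses on something with over 40 N, if the wrist force passes 120 N, or if a joint passes its speed limit or range.

## Working session

There is one attempt and no reset: what is moved stays moved. The work goes in short steps, Python scripts to look and compute and a tool call to move; the robot and the scene stay as the last step left them, time stands still between calls to the robot, and variables do not carry over. Pictures are saved under pics/ and viewed, at most 14 in all, crops included, and the job is handed in when it is done.

Besides the shell and the picture viewer there is one more tool, called after "Emit:" as name(argument=value, ...), one argument or row to a line, values as JSON. send_rows: Moves the arm, as the interface text tells. Its arguments: {"type":"object","properties":{"increments":{"type":"array","items":{"type":"array","items":{"type":"number"}}},"squeeze":{"type":"number"}},"required":["increments"]}

```bash
ls; mkdir -p pics
cat > h.py <<'E'
import numpy as np, cv2
from plant import bot
from scipy.spatial.transform import Rotation as R
def cam(n):
    p=bot.camera_params(n); a=np.array(p['attitude'],float)
    M=a if a.shape==(3,3) else R.from_quat(a[[1,2,3,0]]).as_matrix()
    return p,M
def world(n,u,v,d):
    p,M=cam(n); x=(u-p['cx'])/p['fx']*d; y=(v-p['cy'])/p['fy']*d
    return np.stack([x,-y,-d],-1)@M.T+np.array(p['position'])
E
python3 - <<'E'
from h import *
print(bot.grasp_offset, bot.observe())
for n in("scene","side","wrist"):
    im,d=bot.grab_frame(n); cv2.imwrite(f"pics/{n}0.png",im); print(n,bot.camera_params(n))
for t in("caddy","serving_tray","pepper_mill","sauce_bottle","salt_shaker","spice_kept","spice_new","honey_jar","sauce_bowl"):
  for n in("scene","side"):
    print(t,n,[(np.round(r['point'],3).tolist(),round(r['confidence'],2)) for r in bot.pinpoint(n,t)])
E
```

```text
pics
0.0187 {'clock': 0.0, 'q': array([-1.38861724e+00,  3.00493409e-01,  1.52160140e+00,  4.52776252e-06,
        1.32069242e+00, -6.66135034e-02]), 'qd': array([ 0.00058354, -0.00037642,  0.00061817,  0.00087653,  0.00099986,
        0.00087918]), 'joint_efforts': array([-4.17250185e-04, -5.43498051e+01, -3.61791873e+01, -9.78546132e-05,
        4.03125276e-03,  2.99715077e-05]), 'tool_pos': array([ 0.13537022, -0.53279902,  0.2024005 ]), 'orientation': array([-5.96418310e-04,  9.92272646e-01,  1.24075135e-01, -3.23043450e-05]), 'force': array([ 0.26383684, -0.36992051,  0.35516156]), 'moment': array([-0.02928579, -0.00923397, -0.01061075]), 'grip_force': 0.0, 'finger_gap': 0.9994005715985377}
scene {'fx': 418.2141122263271, 'fy': 418.2141122263271, 'cx': 316.45885121778497, 'cy': 198.83774170597144, 'position': array([0.18712599, 0.45791457, 0.74118211]), 'attitude': array([-0.28841588, -0.11009782,  0.32184823,  0.89504663])}
side {'fx': 450.24562421245554, 'fy': 450.24562421245554, 'cx': 317.06803499551484, 'cy': 194.80832917463297, 'position': array([0.28341865, 0.74577099, 0.4
[... 729 characters left out ...]
)]
sauce_bottle side [([0.365, -0.182, -0.002], 0.94), ([0.486, -0.209, 0.004], 0.68), ([0.409, -0.115, -0.001], 0.57)]
salt_shaker scene [([0.547, -0.217, 0.007], 0.95)]
salt_shaker side [([0.551, -0.218, 0.005], 0.62)]
spice_kept scene [([0.534, -0.283, 0.006], 0.79), ([0.489, -0.205, 0.006], 0.39)]
spice_kept side [([0.533, -0.279, -0.003], 0.68)]
spice_new scene [([0.66, 0.007, -0.002], 0.97)]
spice_new side [([0.661, 0.005, -0.001], 0.76)]
honey_jar scene [([0.541, 0.019, 0.003], 0.71)]
honey_jar side [([0.545, 0.012, 0.0], 0.74), ([0.512, -0.249, 0.002], 0.45)]
sauce_bowl scene [([0.431, 0.002, -0.001], 0.8)]
sauce_bowl side [([0.434, 0.001, 0.001], 0.87), ([0.486, -0.21, 0.006], 0.7)]
```

View pics/scene0.png

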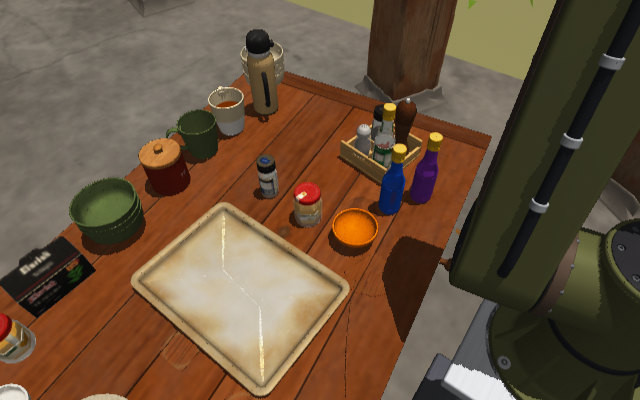

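View pics/side0.png

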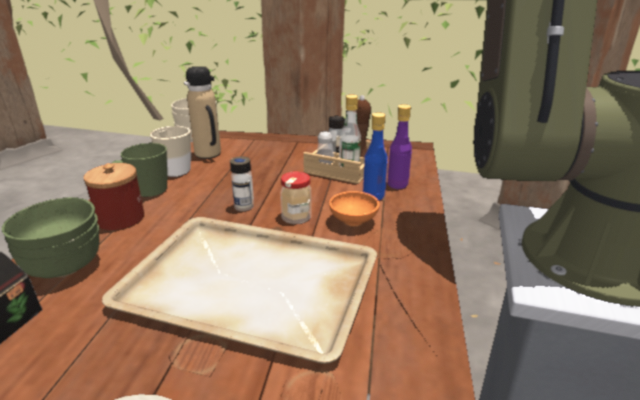

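The green-label bottle in the caddy at scene (386,135) is the one meant. The blue bottle (395,180) and the purple one (427,170) stand outside the caddy and are the look-alikes. Next I'll measure it more closely from depth and view an enlarged crop.

```bash
cat >> h.py <<'E'
from scipy.optimize import least_squares
def cloud(n):
    im,d=bot.grab_frame(n); v,u=np.mgrid[:400,:640]
    P=world(n,u,v,d); P[d<=0]=np.nan; return im,P
def circ(P,c,r,z0,z1,rad=.04):
    P=P.reshape(-1,3); m=(np.hypot(P[:,0]-c[0],P[:,1]-c[1])<rad)&(P[:,2]>z0)&(P[:,2]<z1); Q=P[m]
    if len(Q)<8: return None,len(Q)
    s=least_squares(lambda x:np.hypot(Q[:,0]-x[0],Q[:,1]-x[1])-r,c,loss='soft_l1',f_scale=.002)
    return np.round(s.x,4).tolist(),len(Q)
E
python3 - <<'E'
from h import *
O=dict(mill=((.475,-.2725),.0235,.127,.145),bottle=((.486,-.2085),.015,.163,.186),body=((.486,-.2085),.024,.05,.09),
 shaker=((.549,-.2175),.017,.077,.089),kept=((.534,-.281),.0205,.092,.108),new=((.66,.006),.0205,.02,.1),honey=((.543,.015),.031,.02,.08))
for n in("scene","side"):
    im,P=cloud(n)
    for k,(c,r,a,b) in O.items(): print(n,k,circ(P,c,r,a,b))
    for k in("mill","bottle","shaker","kept","new"):
        c=O[k][0];Q=P.reshape(-1,3);Q=Q[np.hypot(*(Q[:,:2]-c).T)<.02]; print(k,'top',np.round(np.nanpercentile(Q[:,2],98),3) if len(Q) else 0)
    ms=bot.cut_out(n,"serving_tray")[0]['mask']; Q=P[ms]; Q=Q[np.isfinite(Q[:,0])&(Q[:,2]<.04)]
    print('tray',cv2.minAreaRect((Q[:,:2]*1000).astype(np.float32)),np.nanmedian(Q[:,2]))
    Q=P.reshape(-1,3);Q=Q[(np.hypot(*(Q[:,:2]-[.512,-.244]).T)<.11)&(Q[:,2]>.028)&(Q[:,2]<.055)]
    print('caddy',cv2.minAreaRect((Q[:,:2]*1000).astype(np.float32)),len(Q))
    if n=="scene": cv2.imwrite("pics/crop1.png",cv2.resize(im[80:220,320:460],(600,600),interpolation=3))
im,d=bot.grab_frame("wrist"); p,M=cam("wrist"); print('wrist look',-M[:,2])
E
```

```text
scene mill ([0.4759, -0.2731], 130)
scene bottle ([0.4877, -0.209], 111)
scene body ([0.4868, -0.2069], 270)
scene shaker ([0.55, -0.2205], 76)
scene kept ([0.5364, -0.2813], 63)
scene new ([0.6599, 0.0078], 459)
scene honey ([0.5451, 0.0121], 490)
mill top 0.17
bottle top 0.189
shaker top 0.094
kept top 0.111
new top 0.106
tray ((554.8656616210938, 226.9976806640625), (272.2248840332031, 378.4683532714844), 88.20674896240234) 0.0007940567939119791
caddy ((511.6574401855469, -243.5592498779297), (145.70933532714844, 144.12387084960938), 80.29507446289062) 1004
side mill ([0.4763, -0.2738], 109)
side bottle ([0.4876, -0.2093], 124)
side body ([0.487, -0.2075], 365)
side shaker ([0.5503, -0.2202], 77)
side kept ([0.5379, -0.2819], 100)
side new ([0.6602, 0.0073], 737)
side honey ([0.5445, 0.011], 839)
mill top 0.171
bottle top 0.19
shaker top 0.095
kept top 0.113
new top 0.107
tray ((558.14013671875, 217.02896118164062), (293.8920593261719, 384.2582092285156), 88.2625961303711) 0.0018745659146135463
caddy ((512.05419921875, -241.4951171875), (142.0915985107422, 142.57925415039062), 80.88919830322266) 959
wrist look [-0.30907876 -0.07750005 -0.94787344]
```

View pics/crop1.png

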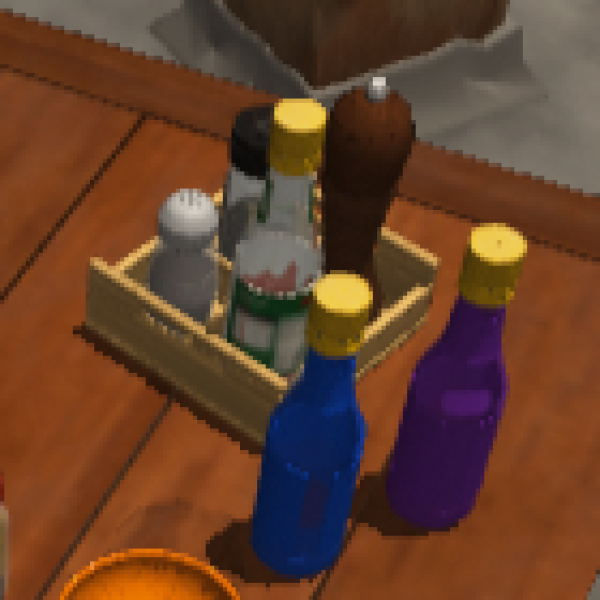

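Emit:
send_rows(
  increments=[
    [0,0,0.037,0.3,0.3,0.6,0],
    [0,0,0.0738,0.881,0.809,1,0],
    [0,0,0.0738,0.881,0.809,1,0],
    [0,0,0.0738,0.881,0.809,1,0],
  ],
  squeeze=40,
)

```text
clock: 1.63
tool_pos: [0.2093, -0.4667, 0.2878]
orientation: [0.003, 0.971, 0.24, 0.001]
force: [-0.2, -0.5, 1.4]
finger_gap: 1.003
grip_force: 0.0
```

Emit:
send_rows(
  increments=[
    [0,0,0.037,0.44,0.4,0,0],
    [0,0,0.0738,0.881,0.809,0,0],
    [0,0,0.0738,0.881,0.809,0,0],
  ],
)

```text
clock: 1.88
tool_pos: [0.2788, -0.401, 0.2831]
orientation: [0.0, 0.936, 0.353, 0.0]
force: [0.2, -0.3, -0.2]
finger_gap: 1.001
grip_force: 0.0
```

Emit:
send_rows(
  increments=[
    [0,0,0.037,0.44,0.4,0,0],
    [0,0,0.0738,0.881,0.809,0,0],
    [0,0,0.0738,0.881,0.809,0,0],
  ],
)

```text
clock: 2.13
tool_pos: [0.3493, -0.3362, 0.283]
orientation: [-0.0, 0.889, 0.459, 0.0]
force: [-0.2, -0.6, 0.3]
finger_gap: 0.999
grip_force: 0.0
```

Emit:
send_rows(
  increments=[
    [0,0,0.037,0.44,0.4,0,0],
    [0,0,0.0738,0.881,0.809,0,0],
    [0,0,0.0738,0.881,0.809,0,0],
  ],
)

```text
clock: 2.38
tool_pos: [0.4199, -0.2714, 0.2828]
orientation: [-0.0, 0.83, 0.558, 0.0]
force: [-0.1, 0.1, 0.2]
finger_gap: 0.995
grip_force: 0.0
```

Emit:
send_rows(
  increments=[
    [0,0,0.037,0.44,0.4,0,0],
    [0,0,0.0738,0.881,0.809,0,0],
    [0,0,0.0738,0.881,0.809,0,0],
    [0,0,0.0738,0.881,0.809,0,0],
  ],
)

```text
clock: 2.72
tool_pos: [0.4893, -0.2078, 0.2824]
orientation: [-0.0, 0.762, 0.648, -0.0]
force: [-1.4, 0.4, 0.4]
finger_gap: 1.003
grip_force: 0.0
```

Run:
```python
from h import *
im,P=cloud("wrist"); cv2.imwrite("pics/w1.png",im)
for k,c,r,a,b in(("mill",(.476,-.2735),.0235,.127,.145),("bottle",(.4876,-.209),.015,.163,.186),("body",(.487,-.207),.024,.05,.09),("shaker",(.55,-.22),.017,.077,.089)): print(k,circ(P,c,r,a,b))
Q=P.reshape(-1,3);Q=Q[(np.hypot(*(Q[:,:2]-[.512,-.244]).T)<.11)&(Q[:,2]>.028)&(Q[:,2]<.055)]
print('caddy',cv2.minAreaRect((Q[:,:2]*1000).astype(np.float32)),len(Q))
o=bot.observe();print(o['tool_pos'],R.from_quat(np.array(o['orientation'])[[1,2,3,0]]).as_matrix()[:,1])
```

```text
mill ([0.4748, -0.2746], 174)
bottle ([0.4858, -0.2106], 126)
body ([0.4884, -0.1996], 292)
shaker ([0.5491, -0.2219], 169)
caddy ((511.47491455078125, -245.6857452392578), (141.63902282714844, 142.22955322265625), 80.66944885253906) 2523
[ 0.48820644 -0.20900917  0.28247128] [ 9.86766620e-01 -1.62144605e-01 -8.74394361e-04]
```

View pics/w1.png

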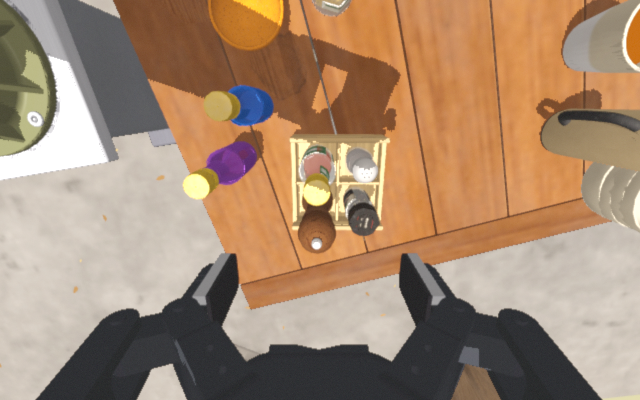

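The wrist view shows the caddy at (340,183). The yellow cap is at (317,190), the mill at (317,230), the shaker at (365,165), and the fingers straddle the line of the bottle. All three cameras agree to within 2 mm, so I'm going down on the bottle.

Emit:
send_rows(
  increments=[
    [0,0,0,0,0,-0.3,0],
    [0,0,0,-0.015,-0.008,-0.6,0],
    [0,0,0,-0.015,-0.008,-0.8,0],
    [0,0,0,-0.015,-0.008,-0.8,0],
  ],
)

```text
clock: 3.1
tool_pos: [0.4846, -0.2108, 0.2158]
orientation: [-0.002, 0.763, 0.646, -0.001]
force: [0.4, 1.1, 0.2]
finger_gap: 0.999
grip_force: 0.0
```

Emit:
send_rows(
  increments=[
    [0,0,0,0,0,-0.3,0],
    [0,0,0,0,0,-0.6,0],
    [0,0,0,0,0,-0.8,0],
    [0,0,0,0,0,-0.8,0.2],
    [0,0,0,0,0,-0.8,0.5],
    [0,0,0,0,0,-0.8,1],
    [0,0,0,0,0,-0.8,1],
    [0,0,0,0,0,-0.8,1],
    [0,0,0,0,0,-0.8,1],
    [0,0,0,0,0,-0.8,1],
    [0,0,0,0,0,-0.8,1],
  ],
)

```text
clock: 4.02
tool_pos: [0.4873, -0.2105, 0.1567]
orientation: [0.001, 0.762, 0.647, 0.0]
force: [-1.4, -0.2, 7.6]
finger_gap: 0.315
grip_force: 38.9
```

Emit:
send_rows(
  increments=[
    [0,0,0,0,0,0.1,1],
    [0,0,0,0,0,0.25,1],
    [0,0,0,0,0,0.5,1],
    [0,0,0,0,0,0.75,1],
    [0,0,0,0,0,1,1],
  ],
)

```text
clock: 4.43
tool_pos: [0.4864, -0.21, 0.2366]
orientation: [-0.0, 0.762, 0.647, -0.0]
force: [-0.0, -0.4, -3.2]
finger_gap: 0.308
grip_force: 39.6
```

Emit:
send_rows(
  increments=[
    [0,0,0,0,0,0.25,1],
    [0,0,0,0,0,0.5,1],
    [0,0,0,0,0,0.75,1],
    [0,0,0,0,0,0.85,1],
  ],
)

```text
clock: 4.77
tool_pos: [0.4869, -0.2102, 0.3064]
orientation: [0.002, 0.762, 0.647, 0.001]
force: [-0.5, -0.4, -1.1]
finger_gap: 0.312
grip_force: 39.6
```

Emit:
send_rows(
  increments=[
    [0,0,0,0.02,0.1,0,1],
    [0,0,0,0.05,0.3,0,1],
    [0,0,0,0.08,0.58,0,1],
    [0,0,0,0.13,0.875,0,1],
  ],
)

```text
clock: 5.1
tool_pos: [0.4966, -0.139, 0.3016]
orientation: [-0.001, 0.763, 0.647, -0.0]
force: [0.7, 0.1, -2.8]
finger_gap: 0.306
grip_force: 39.6
```

Emit:
send_rows(
  increments=[
    [0,0,0,0.04,0.29,0,1],
    [0,0,0,0.08,0.58,0,1],
    [0,0,0,0.13,0.875,0,1],
  ],
)

```text
clock: 5.35
tool_pos: [0.507, -0.0684, 0.3017]
orientation: [-0.001, 0.762, 0.647, -0.001]
force: [0.5, -0.2, -2.7]
finger_gap: 0.305
grip_force: 39.6
```

Emit:
send_rows(
  increments=[
    [0,0,0,0.04,0.29,0,1],
    [0,0,0,0.08,0.58,0,1],
    [0,0,0,0.13,0.875,0,1],
  ],
)

```text
clock: 5.6
tool_pos: [0.5173, 0.0016, 0.3017]
orientation: [-0.001, 0.762, 0.647, -0.001]
force: [0.4, 0.5, -2.2]
finger_gap: 0.311
grip_force: 39.6
```

Emit:
send_rows(
  increments=[
    [0,0,0,0.04,0.29,0,1],
    [0,0,0,0.08,0.58,0,1],
    [0,0,0,0.13,0.875,0,1],
  ],
)

```text
clock: 5.85
tool_pos: [0.5276, 0.0716, 0.3017]
orientation: [-0.001, 0.762, 0.647, -0.001]
force: [0.3, 0.8, -2.4]
finger_gap: 0.309
grip_force: 39.6
```

Emit:
send_rows(
  increments=[
    [0,0,0,0.04,0.29,0,1],
    [0,0,0,0.08,0.58,0,1],
    [0,0,0,0.13,0.875,0,1],
  ],
)

```text
clock: 6.1
tool_pos: [0.538, 0.1415, 0.3016]
orientation: [-0.001, 0.762, 0.647, -0.001]
force: [-0.1, -0.6, -2.0]
finger_gap: 0.31
grip_force: 39.6
```

Emit:
send_rows(
  increments=[
    [0,0,0,0.04,0.29,0,1],
    [0,0,0,0.08,0.58,0,1],
    [0,0,0,0.13,0.875,0,1],
  ],
)

```text
clock: 6.35
tool_pos: [0.5483, 0.2115, 0.3015]
orientation: [-0.0, 0.762, 0.647, -0.001]
force: [0.0, 0.1, -1.5]
finger_gap: 0.31
grip_force: 39.6
```

Emit:
send_rows(
  increments=[
    [0,0,0,0.04,0.29,0,1],
    [0,0,0,0.08,0.58,0,1],
    [0,0,0,0.11,0.78,0,1],
    [0,0,0,0.13,0.875,0,1],
    [0,0,0,0.13,0.875,0,1],
    [0,0,0,0.13,0.875,0,1],
  ],
)

```text
clock: 6.85
tool_pos: [0.5591, 0.2797, 0.3021]
orientation: [-0.0, 0.762, 0.647, -0.001]
force: [-0.4, -0.8, -3.0]
finger_gap: 0.306
grip_force: 39.6
```

Emit:
send_rows(
  increments=[
    [0,0,0,0,0,-0.25,1],
    [0,0,0,0,0,-0.5,1],
    [0,0,0,0,0,-0.75,1],
    [0,0,0,0,0,-1,1],
  ],
)

```text
clock: 7.18
tool_pos: [0.5593, 0.2786, 0.2222]
orientation: [0.0, 0.763, 0.647, 0.0]
force: [0.9, -0.5, -2.0]
finger_gap: 0.307
grip_force: 39.6
```

Emit:
send_rows(
  increments=[
    [0,0,0,0,0,-0.25,1],
    [0,0,0,0,0,-0.5,1],
    [0,0,0,0,0,-0.7,1],
    [0,0,0,0,0,-0.78,1],
    [0,0,0,0,0,-0.82,1],
    [0,0,0,0,0,-0.82,1],
    [0,0,0,0,0,-0.82,1],
  ],
)

```text
clock: 7.77
tool_pos: [0.5598, 0.2797, 0.1585]
orientation: [0.0, 0.762, 0.647, 0.001]
force: [-0.2, -0.7, -1.5]
finger_gap: 0.309
grip_force: 39.6
```

Emit:
send_rows(
  increments=[
    [0,0,0,0,0,-0.015,1],
    [0,0,0,0,0,-0.03,1],
    [0,0,0,0,0,-0.045,1],
    [0,0,0,0,0,-0.045,1],
  ],
)

```text
clock: 8.1
tool_pos: [0.5594, 0.2799, 0.1537]
orientation: [-0.0, 0.762, 0.647, -0.0]
force: [-0.2, -0.7, -2.0]
finger_gap: 0.308
grip_force: 39.6
```

Emit:
send_rows(
  increments=[
    [0,0,0,0,0,-0.01,1],
    [0,0,0,0,0,-0.01,1],
    [0,0,0,0,0,-0.01,1],
  ],
)

```text
clock: 8.35
tool_pos: [0.5594, 0.2799, 0.153]
orientation: [0.0, 0.762, 0.647, -0.0]
force: [0.1, -0.0, -2.7]
finger_gap: 0.31
grip_force: 39.6
```

Emit:
send_rows(
  increments=[
    [0,0,0,0,0,-0.012,1],
    [0,0,0,0,0,-0.012,1],
    [0,0,0,0,0,-0.012,1],
  ],
)

```text
clock: 8.6
tool_pos: [0.5596, 0.28, 0.1524]
orientation: [0.0, 0.762, 0.647, 0.0]
force: [0.2, 0.5, 1.1]
finger_gap: 0.31
grip_force: 40.3
```

Emit:
send_rows(
  increments=[
    [0,0,0,0,0,-0.012,1],
    [0,0,0,0,0,-0.012,1],
    [0,0,0,0,0,-0.012,1],
  ],
)

```text
clock: 8.85
tool_pos: [0.5599, 0.2802, 0.1523]
orientation: [0.0, 0.762, 0.647, 0.001]
force: [-0.3, -0.3, 8.2]
finger_gap: 0.307
grip_force: 41.2
```

Emit:
send_rows(
  increments=[
    [0,0,0,0,0,0.015,0.6],
    [0,0,0,0,0,0.015,0.4],
    [0,0,0,0,0,0.015,0],
    [0,0,0,0,0,0.015,0],
    [0,0,0,0,0,0.015,0],
    [0,0,0,0,0,0.2,0],
    [0,0,0,0,0,0.6,0],
    [0,0,0,0,0,1,0],
    [0,0,0,0,0,1,0],
  ],
)

```text
clock: 9.6
tool_pos: [0.561, 0.2806, 0.2378]
orientation: [0.001, 0.762, 0.647, 0.004]
force: [-0.6, -0.4, 1.3]
finger_gap: 0.998
grip_force: 0.0
```

Emit:
send_rows(
  increments=[
    [0,0,0,-0.07,-0.5,0.1,0],
    [0,0,0,-0.15,-0.989,0.2,0],
    [0,0,0,-0.15,-0.989,0.2,0],
  ],
)

```text
clock: 9.85
tool_pos: [0.5474, 0.1963, 0.2488]
orientation: [0.001, 0.763, 0.646, 0.001]
force: [1.7, -0.4, 1.2]
finger_gap: 1.002
grip_force: 0.0
```

Emit:
send_rows(
  increments=[
    [0,0,0,-0.07,-0.5,0,0],
    [0,0,0,-0.15,-0.989,0,0],
    [0,0,0,-0.15,-0.989,0,0],
  ],
)

```text
clock: 10.1
tool_pos: [0.5349, 0.1169, 0.2472]
orientation: [0.0, 0.763, 0.646, -0.0]
force: [0.5, 0.8, 0.8]
finger_gap: 1.003
grip_force: 0.0
```

Emit:
send_rows(
  increments=[
    [0,0,0,-0.07,-0.5,0,0],
    [0,0,0,-0.15,-0.989,0,0],
    [0,0,0,-0.15,-0.989,0,0],
  ],
)

```text
clock: 10.35
tool_pos: [0.5228, 0.0378, 0.2471]
orientation: [0.0, 0.764, 0.646, -0.0]
force: [-0.3, 0.6, 0.5]
finger_gap: 0.999
grip_force: 0.0
```

Emit:
send_rows(
  increments=[
    [0,0,0,-0.07,-0.5,0,0],
    [0,0,0,-0.15,-0.989,0,0],
    [0,0,0,-0.15,-0.989,0,0],
  ],
)

```text
clock: 10.6
tool_pos: [0.5106, -0.0414, 0.247]
orientation: [0.0, 0.764, 0.646, -0.0]
force: [1.0, -0.6, -0.3]
finger_gap: 1.003
grip_force: 0.0
```

Emit:
send_rows(
  increments=[
    [0,0,0,-0.07,-0.5,0,0],
    [0,0,0,-0.15,-0.989,0,0],
    [0,0,0,-0.15,-0.989,0,0],
  ],
)

```text
clock: 10.85
tool_pos: [0.4985, -0.1206, 0.2469]
orientation: [0.0, 0.764, 0.646, -0.0]
force: [0.6, 0.4, 0.3]
finger_gap: 0.999
grip_force: 0.0
```

Emit:
send_rows(
  increments=[
    [0,0,0,-0.07,-0.5,0,0],
    [0,0,0,-0.15,-0.989,0,0],
    [0,0,0,-0.15,-0.989,0,0],
  ],
)

```text
clock: 11.1
tool_pos: [0.4863, -0.1997, 0.2467]
orientation: [0.0, 0.764, 0.646, -0.0]
force: [-0.4, 0.4, -0.7]
finger_gap: 0.998
grip_force: 0.0
```

Emit:
send_rows(
  increments=[
    [0,0,0,-0.07,-0.5,0,0],
    [0,0,0,-0.15,-0.989,0,0],
    [0,0,0,-0.15,-0.989,0,0],
    [0,0,0,-0.15,-0.989,0,0],
    [0,0,0,-0.15,-0.989,0,0],
  ],
)

```text
clock: 11.52
tool_pos: [0.4755, -0.2737, 0.2469]
orientation: [-0.0, 0.762, 0.647, 0.0]
force: [0.1, 0.2, -0.0]
finger_gap: 1.002
grip_force: 0.0
```

Run:
```python
from h import *
im,P=cloud("scene"); cv2.imwrite("pics/s2.png",im)
print('bottle',circ(P,(.56,.28),.015,.157,.182))
im,P=cloud("wrist")
print('mill',circ(P,(.476,-.2735),.0235,.127,.145))
Q=P.reshape(-1,3);Q=Q[(np.hypot(*(Q[:,:2]-[.512,-.244]).T)<.11)&(Q[:,2]>.028)&(Q[:,2]<.055)]
print('caddy',cv2.minAreaRect((Q[:,:2]*1000).astype(np.float32)),len(Q))
print(bot.observe()['tool_pos'])
```

```text
bottle ([0.5609, 0.2825], 156)
mill ([0.4761, -0.2732], 140)
caddy ((512.752197265625, -244.42344665527344), (140.07289123535156, 142.28343200683594), 80.6944351196289) 3398
[ 0.47572962 -0.27304472  0.24712259]
```

View pics/s2.png

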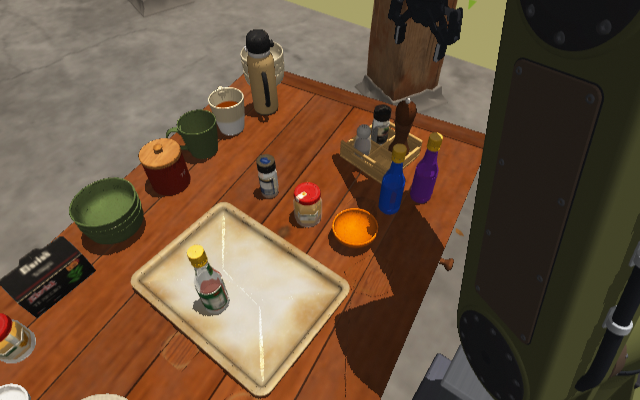

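The bottle stands upright on the tray at (208,280), and the caddy and the rest are unchanged. Next is the mill.

Emit:
send_rows(
  increments=[
    [0,0,0,0,0,-0.3,0],
    [0,0,0,0,0,-0.6,0],
    [0,0,0,0,0,-0.845,0],
    [0,0,0,0,0,-0.845,0],
  ],
  squeeze=60,
)

```text
clock: 11.95
tool_pos: [0.4745, -0.2721, 0.1759]
orientation: [-0.003, 0.762, 0.648, -0.001]
force: [0.1, 0.5, -1.1]
finger_gap: 1.002
grip_force: 0.0
```

Emit:
send_rows(
  increments=[
    [0,0,0,0,0,-0.25,0],
    [0,0,0,0,0,-0.5,0],
    [0,0,0,0,0,-0.7,0],
    [0,0,0,0,0,-0.845,0],
    [0,0,0,0,0,-0.845,0],
    [0,0,0,0,0,-0.845,0.2],
    [0,0,0,0,0,-0.845,0.4],
    [0,0,0,0,0,-0.845,1],
    [0,0,0,0,0,-0.845,1],
    [0,0,0,0,0,-0.845,1],
    [0,0,0,0,0,-0.845,1],
    [0,0,0,0,0,-0.845,1],
  ],
)

```text
clock: 12.95
tool_pos: [0.476, -0.2744, 0.1136]
orientation: [0.001, 0.762, 0.647, 0.0]
force: [-2.4, 1.7, 9.0]
finger_gap: 0.465
grip_force: 59.4
```

Emit:
send_rows(
  increments=[
    [0,0,0,0,0,0.05,1],
    [0,0,0,0,0,0.1,1],
    [0,0,0,0,0,0.2,1],
    [0,0,0,0,0,0.2,1],
  ],
)

```text
clock: 13.28
tool_pos: [0.4759, -0.2743, 0.1296]
orientation: [0.001, 0.762, 0.647, 0.0]
force: [-0.1, 0.8, -1.9]
finger_gap: 0.466
grip_force: 59.4
```

Emit:
send_rows(
  increments=[
    [0,0,0,0,0,0.15,1],
    [0,0,0,0,0,0.4,1],
    [0,0,0,0,0,0.65,1],
    [0,0,0,0,0,0.9,1],
  ],
)

```text
clock: 13.62
tool_pos: [0.4753, -0.2738, 0.2008]
orientation: [-0.0, 0.762, 0.647, -0.0]
force: [-0.3, -0.3, -2.1]
finger_gap: 0.467
grip_force: 59.7
```

Emit:
send_rows(
  increments=[
    [0,0,0,0,0,0.25,1],
    [0,0,0,0,0,0.5,1],
    [0,0,0,0,0,0.7,1],
    [0,0,0,0,0,0.7,1],
  ],
)

```text
clock: 13.95
tool_pos: [0.4762, -0.2744, 0.2593]
orientation: [0.003, 0.762, 0.647, 0.001]
force: [0.4, -0.5, -2.0]
finger_gap: 0.465
grip_force: 59.7
```

Emit:
send_rows(
  increments=[
    [0,0,0,0.02,0.12,0,1],
    [0,0,0,0.05,0.35,0,1],
    [0,0,0,0.1,0.65,0,1],
    [0,0,0,0.15,0.971,0,1],
  ],
)

```text
clock: 14.28
tool_pos: [0.4869, -0.1949, 0.254]
orientation: [-0.001, 0.763, 0.647, -0.0]
force: [0.6, 0.5, -3.5]
finger_gap: 0.461
grip_force: 59.7
```

Emit:
send_rows(
  increments=[
    [0,0,0,0.05,0.32,0,1],
    [0,0,0,0.1,0.65,0,1],
    [0,0,0,0.15,0.971,0,1],
  ],
)

```text
clock: 14.53
tool_pos: [0.4989, -0.1165, 0.2542]
orientation: [-0.001, 0.762, 0.647, -0.001]
force: [-0.5, 0.3, -2.8]
finger_gap: 0.463
grip_force: 59.7
```

Emit:
send_rows(
  increments=[
    [0,0,0,-0.05,0.32,0,1],
    [0,0,0,-0.1,0.65,0,1],
    [0,0,0,-0.15,0.971,0,1],
  ],
)

```text
clock: 14.78
tool_pos: [0.4864, -0.0389, 0.2541]
orientation: [-0.001, 0.762, 0.647, -0.001]
force: [0.2, -0.3, -1.8]
finger_gap: 0.464
grip_force: 59.7
```

Emit:
send_rows(
  increments=[
    [0,0,0,-0.05,0.32,0,1],
    [0,0,0,-0.1,0.65,0,1],
    [0,0,0,-0.15,0.971,0,1],
  ],
)

```text
clock: 15.03
tool_pos: [0.4743, 0.0386, 0.2542]
orientation: [-0.001, 0.762, 0.647, -0.001]
force: [0.1, -0.4, -2.3]
finger_gap: 0.466
grip_force: 59.7
```

Emit:
send_rows(
  increments=[
    [0,0,0,-0.05,0.32,0,1],
    [0,0,0,-0.1,0.65,0,1],
    [0,0,0,-0.15,0.971,0,1],
  ],
)

```text
clock: 15.28
tool_pos: [0.4622, 0.1162, 0.2543]
orientation: [-0.001, 0.762, 0.647, -0.001]
force: [0.6, -0.8, -3.6]
finger_gap: 0.464
grip_force: 59.7
```

Emit:
send_rows(
  increments=[
    [0,0,0,-0.05,0.32,0,1],
    [0,0,0,-0.1,0.65,0,1],
    [0,0,0,-0.15,0.971,0,1],
  ],
)

```text
clock: 15.53
tool_pos: [0.4501, 0.1938, 0.2542]
orientation: [-0.0, 0.762, 0.647, -0.001]
force: [1.1, -0.1, -2.2]
finger_gap: 0.463
grip_force: 59.7
```

Emit:
send_rows(
  increments=[
    [0,0,0,-0.05,0.32,0,1],
    [0,0,0,-0.1,0.6,0,1],
    [0,0,0,-0.13,0.85,0,1],
    [0,0,0,-0.15,0.971,0,1],
    [0,0,0,-0.15,0.971,0,1],
    [0,0,0,-0.15,0.971,0,1],
  ],
)

```text
clock: 16.03
tool_pos: [0.439, 0.2696, 0.2549]
orientation: [-0.0, 0.762, 0.648, -0.001]
force: [-0.5, -0.1, -2.1]
finger_gap: 0.464
grip_force: 59.6
```

Run:
```python
from h import *
im,P=cloud("side"); cv2.imwrite("pics/s3.png",im)
Q=P.reshape(-1,3);Q=Q[(np.hypot(*(Q[:,:2]-[.44,.27]).T)<.03)&(Q[:,2]>.05)]
print(np.nanmin(Q[:,2]),np.nanpercentile(Q[:,2],[1,2,5]),bot.observe()['tool_pos'])
for a in(.11,.13,.15,.17):print(circ(P,(.44,.27),.02,a,a+.02))
```

```text
0.1470340826251504 [0.15165783 0.15484338 0.16399439] [0.43927219 0.26918584 0.25522603]
(None, 0)
([0.4381, 0.2763], 42)
([0.4377, 0.2768], 579)
([0.4397, 0.271], 579)
```

View pics/s3.png

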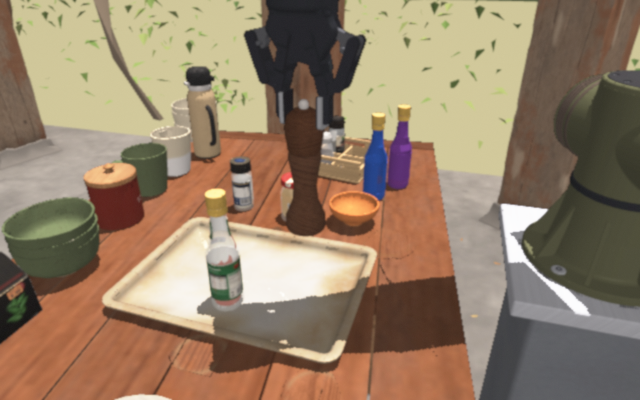

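The side view shows the mill hanging upright at (303,165), its foot over the tray. I'm setting it down.

Emit:
send_rows(
  increments=[
    [0,0,0,0,0,-0.25,1],
    [0,0,0,0,0,-0.5,1],
    [0,0,0,0,0,-0.75,1],
    [0,0,0,0,0,-1,1],
  ],
)

```text
clock: 16.42
tool_pos: [0.4396, 0.2686, 0.1749]
orientation: [0.0, 0.763, 0.647, 0.0]
force: [-0.1, -0.7, -2.8]
finger_gap: 0.468
grip_force: 59.6
```

Emit:
send_rows(
  increments=[
    [0,0,0,0,0,-0.25,1],
    [0,0,0,0,0,-0.5,1],
    [0,0,0,0,0,-0.65,1],
    [0,0,0,0,0,-0.74,1],
    [0,0,0,0,0,-0.77,1],
    [0,0,0,0,0,-0.77,1],
  ],
)

```text
clock: 16.92
tool_pos: [0.4396, 0.2693, 0.1143]
orientation: [0.0, 0.762, 0.647, -0.0]
force: [0.1, -0.4, -1.9]
finger_gap: 0.467
grip_force: 59.6
```

Emit:
send_rows(
  increments=[
    [0,0,0,0,0,-0.012,1],
    [0,0,0,0,0,-0.025,1],
    [0,0,0,0,0,-0.025,1],
  ],
)

```text
clock: 17.17
tool_pos: [0.4396, 0.2699, 0.1127]
orientation: [0.0, 0.762, 0.647, 0.0]
force: [-0.0, -0.2, -2.7]
finger_gap: 0.461
grip_force: 59.6
```

Emit:
send_rows(
  increments=[
    [0,0,0,0,0,-0.012,1],
    [0,0,0,0,0,-0.012,1],
    [0,0,0,0,0,-0.012,1],
  ],
)

```text
clock: 17.42
tool_pos: [0.4394, 0.2699, 0.1114]
orientation: [0.0, 0.762, 0.647, 0.0]
force: [0.1, -0.2, -3.2]
finger_gap: 0.465
grip_force: 59.6
```

Emit:
send_rows(
  increments=[
    [0,0,0,0,0,-0.015,1],
    [0,0,0,0,0,-0.015,1],
    [0,0,0,0,0,-0.015,1],
  ],
)

```text
clock: 17.67
tool_pos: [0.4394, 0.2698, 0.11]
orientation: [-0.0, 0.762, 0.647, -0.0]
force: [-0.8, -0.7, -2.8]
finger_gap: 0.468
grip_force: 59.6
```

Emit:
send_rows(
  increments=[
    [0,0,0,0,0,-0.012,1],
    [0,0,0,0,0,-0.012,1],
    [0,0,0,0,0,-0.012,1],
  ],
)

```text
clock: 17.92
tool_pos: [0.4395, 0.2699, 0.1093]
orientation: [0.0, 0.762, 0.647, 0.0]
force: [0.8, 0.4, -0.2]
finger_gap: 0.466
grip_force: 60.1
```

Emit:
send_rows(
  increments=[
    [0,0,0,0,0,0,0.5],
    [0,0,0,0,0,0,0.3],
    [0,0,0,0,0,0,0],
    [0,0,0,0,0,0,0],
    [0,0,0,0,0,0,0],
    [0,0,0,0,0,0,0],
    [0,0,0,0,0,0.2,0],
    [0,0,0,0,0,0.5,0],
    [0,0,0,0,0,0.8,0],
    [0,0,0,0,0,1,0],
  ],
  squeeze=40,
)

```text
clock: 18.75
tool_pos: [0.4398, 0.27, 0.1914]
orientation: [0.0, 0.762, 0.647, 0.001]
force: [-0.4, 0.3, 0.1]
finger_gap: 0.996
grip_force: 0.0
```

Emit:
send_rows(
  increments=[
    [0,0,0,0,0,0.5,0],
    [0,0,0,0.05,-0.4,0.5,0],
    [0,0,0,0.197,-0.876,0.5,0],
    [0,0,0,0.197,-0.876,0.5,0],
  ],
)

```text
clock: 19.08
tool_pos: [0.4564, 0.1956, 0.2297]
orientation: [0.001, 0.763, 0.646, 0.0]
force: [0.2, 1.1, -0.2]
finger_gap: 1.001
grip_force: 0.0
```

Emit:
send_rows(
  increments=[
    [0,0,0,0.1,-0.44,0,0],
    [0,0,0,0.197,-0.876,0,0],
    [0,0,0,0.197,-0.876,0,0],
  ],
)

```text
clock: 19.33
tool_pos: [0.4718, 0.1255, 0.2291]
orientation: [0.0, 0.763, 0.646, -0.0]
force: [0.5, -0.8, 0.5]
finger_gap: 1.004
grip_force: 0.0
```

Emit:
send_rows(
  increments=[
    [0,0,0,0.1,-0.44,0,0],
    [0,0,0,0.197,-0.876,0,0],
    [0,0,0,0.197,-0.876,0,0],
  ],
)

```text
clock: 19.58
tool_pos: [0.4875, 0.0555, 0.2291]
orientation: [0.0, 0.763, 0.646, -0.0]
force: [-0.4, 0.3, -0.3]
finger_gap: 1.002
grip_force: 0.0
```

Emit:
send_rows(
  increments=[
    [0,0,0,0.1,-0.44,0,0],
    [0,0,0,0.197,-0.876,0,0],
    [0,0,0,0.197,-0.876,0,0],
  ],
)

```text
clock: 19.83
tool_pos: [0.5031, -0.0145, 0.229]
orientation: [0.0, 0.763, 0.646, -0.0]
force: [-0.2, 0.9, 0.2]
finger_gap: 1.003
grip_force: 0.0
```

Emit:
send_rows(
  increments=[
    [0,0,0,0.1,-0.44,0,0],
    [0,0,0,0.197,-0.876,0,0],
    [0,0,0,0.197,-0.876,0,0],
  ],
)

```text
clock: 20.08
tool_pos: [0.5188, -0.0845, 0.2288]
orientation: [0.0, 0.763, 0.646, -0.0]
force: [-0.9, -0.4, -0.4]
finger_gap: 0.997
grip_force: 0.0
```

Emit:
send_rows(
  increments=[
    [0,0,0,0.1,-0.44,0,0],
    [0,0,0,0.197,-0.876,0,0],
    [0,0,0,0.197,-0.876,0,0],
  ],
)

```text
clock: 20.33
tool_pos: [0.5345, -0.1545, 0.2286]
orientation: [0.0, 0.763, 0.646, -0.0]
force: [-0.1, -0.1, -0.0]
finger_gap: 0.999
grip_force: 0.0
```

Emit:
send_rows(
  increments=[
    [0,0,0,0.1,-0.44,0,0],
    [0,0,0,0.197,-0.876,0,0],
    [0,0,0,0.197,-0.876,0,0],
    [0,0,0,0.197,-0.876,0,0],
    [0,0,0,0.197,-0.876,0,0],
  ],
)

```text
clock: 20.75
tool_pos: [0.5497, -0.2199, 0.2289]
orientation: [-0.0, 0.762, 0.647, -0.0]
force: [-0.0, 0.7, 0.1]
finger_gap: 1.0
grip_force: 0.0
```

Run:
```python
from h import *
im,P=cloud("scene"); cv2.imwrite("pics/s4.png",im)
print('mill',circ(P,(.44,.27),.0235,.123,.141),circ(P,(.44,.27),.0255,.003,.02), 'bottle',circ(P,(.56,.28),.015,.157,.182))
im,P=cloud("wrist")
print('shaker',circ(P,(.55,-.22),.017,.077,.089),'kept',circ(P,(.537,-.2815),.0205,.092,.108))
Q=P.reshape(-1,3);Q=Q[(np.hypot(*(Q[:,:2]-[.512,-.244]).T)<.11)&(Q[:,2]>.028)&(Q[:,2]<.055)]
print('caddy',cv2.minAreaRect((Q[:,:2]*1000).astype(np.float32)),len(Q))
print(bot.observe()['tool_pos'])
```

```text
mill ([0.4404, 0.2715], 159) ([0.4398, 0.2715], 125) bottle ([0.5609, 0.2826], 170)
shaker ([0.5502, -0.2206], 212) kept ([0.5382, -0.2817], 198)
caddy ((512.5308837890625, -244.48532104492188), (142.05848693847656, 142.2560577392578), 80.74620056152344) 3576
[ 0.54981463 -0.21948011  0.2292893 ]
```

View pics/s4.png

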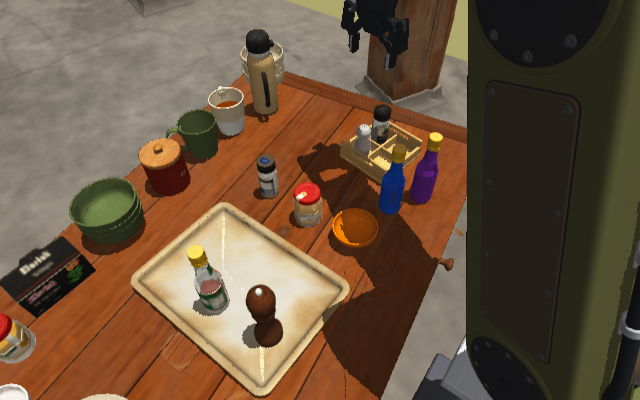

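Mill (262,315) and bottle (208,280) stand on the tray. The shaker at (363,135) is now free to reach, so I'm going down on its dome.

Emit:
send_rows(
  increments=[
    [0,0,0,0,0,-0.3,0],
    [0,0,0,0.004,-0.01,-0.6,0],
    [0,0,0,0.004,-0.01,-0.8,0],
  ],
)

```text
clock: 21.1
tool_pos: [0.5497, -0.2202, 0.1635]
orientation: [-0.001, 0.762, 0.648, -0.0]
force: [-0.5, 0.3, 0.4]
finger_gap: 0.998
grip_force: 0.0
```

Emit:
send_rows(
  increments=[
    [0,0,0,0,0,-0.3,0],
    [0,0,0,0,0,-0.6,0],
    [0,0,0,0,0,-0.8,0],
  ],
)

```text
clock: 21.35
tool_pos: [0.5496, -0.2201, 0.0993]
orientation: [-0.001, 0.762, 0.648, -0.0]
force: [-0.9, 1.0, -1.2]
finger_gap: 1.0
grip_force: 0.0
```

Emit:
send_rows(
  increments=[
    [0,0,0,0,0,-0.25,0],
    [0,0,0,0,0,-0.4,0],
    [0,0,0,0,0,-0.48,0],
    [0,0,0,0,0,-0.48,0],
    [0,0,0,0,0,-0.48,0.2],
    [0,0,0,0,0,-0.48,0.5],
    [0,0,0,0,0,-0.48,1],
    [0,0,0,0,0,-0.48,1],
    [0,0,0,0,0,-0.48,1],
    [0,0,0,0,0,-0.48,1],
    [0,0,0,0,0,-0.48,1],
    [0,0,0,0,0,-0.48,1],
  ],
)

```text
clock: 22.35
tool_pos: [0.5523, -0.2226, 0.0664]
orientation: [0.003, 0.762, 0.647, 0.002]
force: [-2.0, 0.7, 25.4]
finger_gap: -0.001
grip_force: 12.9
```

Emit:
send_rows(
  increments=[
    [0,0,0,0,0,0.05,1],
    [0,0,0,0,0,0.1,1],
    [0,0,0,0,0,0.2,1],
    [0,0,0,0,0,0.2,1],
  ],
)

```text
clock: 22.68
tool_pos: [0.5506, -0.2218, 0.0802]
orientation: [0.001, 0.762, 0.647, 0.0]
force: [0.5, 0.6, -0.5]
finger_gap: -0.0
grip_force: 0.0
```

Run:
```python
from h import *
im,P=cloud("scene"); im2,_=cloud("side"); im3,_=cloud("wrist")
a=cv2.resize(im[70:190,320:440],(400,400),interpolation=3);b=cv2.resize(im2[80:200,270:390],(400,400),interpolation=3)
cv2.imwrite("pics/c5.png",np.hstack([a,b])); cv2.imwrite("pics/w5.png",im3)
print(circ(P,(.55,-.22),.017,.077,.089),bot.observe()['tool_pos'])
```

```text
([0.55, -0.2205], 73) [ 0.54994358 -0.22148412  0.07855178]
```

View pics/c5.png

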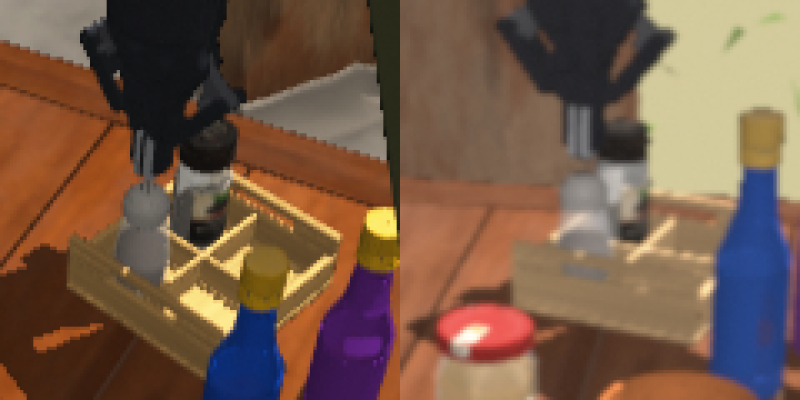

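The fingers closed above the dome, and the shaker still stands. The tips look to be about 3 cm higher than the TCP reading, so I'll measure that.

Run:
```python
from h import *
print(bot.observe()['tool_pos'],bot.observe()['finger_gap'])
for n in("scene","side"):
    im,P=cloud(n); Q=P.reshape(-1,3); g=im.reshape(-1,3).max(1)
    m=(np.hypot(*(Q[:,:2]-[.55,-.2215]).T)<.035)&(Q[:,2]>.06)
    for z in np.arange(.07,.16,.005):
        k=m&(Q[:,2]>=z)&(Q[:,2]<z+.005)
        if k.sum(): print(n,round(z,3),k.sum(),'bright',int(np.median(g[k])),np.round(Q[k].mean(0)[:2],3),'xspan',np.round(np.ptp(Q[k][:,0]),3))
```

```text
[ 0.54994358 -0.22148412  0.07855178] -0.0007264876258252363
scene 0.07 19 bright 96 [ 0.543 -0.209] xspan 0.026
scene 0.075 22 bright 97 [ 0.543 -0.208] xspan 0.027
scene 0.08 31 bright 103 [ 0.546 -0.208] xspan 0.032
scene 0.085 41 bright 110 [ 0.545 -0.212] xspan 0.028
scene 0.09 52 bright 106 [ 0.548 -0.216] xspan 0.023
scene 0.095 3 bright 108 [ 0.547 -0.215] xspan 0.007
scene 0.105 6 bright 80 [ 0.547 -0.212] xspan 0.011
scene 0.11 16 bright 73 [ 0.548 -0.212] xspan 0.024
scene 0.115 20 bright 41 [ 0.546 -0.213] xspan 0.03
scene 0.12 22 bright 39 [ 0.548 -0.213] xspan 0.029
scene 0.125 24 bright 37 [ 0.547 -0.214] xspan 0.03
scene 0.13 23 bright 36 [ 0.545 -0.214] xspan 0.027
scene 0.135 16 bright 43 [ 0.546 -0.213] xspan 0.026
scene 0.14 18 bright 34 [ 0.548 -0.212] xspan 0.022
scene 0.145 17 bright 23 [ 0.548 -0.21 ] xspan 0.05
scene 0.15 34 bright 22 [ 0.55 -0.21] xspan 0.058
scene 0.155 55 bright 22 [ 0.548 -0.213] xspan 0.064
side 0.07 28 bright 160 [ 0.547 -0.207] xspan 0.031
side 0.075 29 bright 139 [ 0.548 -0.207] xspan 0.032
side 0.08 35 bright 142 [ 0.546 -0.208] xspan 0.032
side 0.085 34 bright 143 [ 0.548 -0.208] xspan 0.032
side 0.09 38 bright 136 [ 0.548 -0.213] xspan 0.028
side 0.095 12 bright 111 [ 0.549 -0.217] xspan 0.013
side 0.105 5 bright 99 [ 0.549 -0.216] xspan 0.012
side 0.11 17 bright 107 [ 0.55  -0.212] xspan 0.023
side 0.115 24 bright 92 [ 0.549 -0.214] xspan 0.028
side 0.12 30 bright 77 [ 0.548 -0.213] xspan 0.028
side 0.125 27 bright 71 [ 0.548 -0.215] xspan 0.029
side 0.13 28 bright 86 [ 0.548 -0.214] xspan 0.029
side 0.135 29 bright 86 [ 0.548 -0.214] xspan 0.03
side 0.14 31 bright 75 [ 0.548 -0.214] xspan 0.029
side 0.145 24 bright 46 [ 0.548 -0.211] xspan 0.029
side 0.15 42 bright 43 [ 0.552 -0.211] xspan 0.057
side 0.155 63 bright 43 [ 0.551 -0.213] xspan 0.066
```

View pics/w5.png

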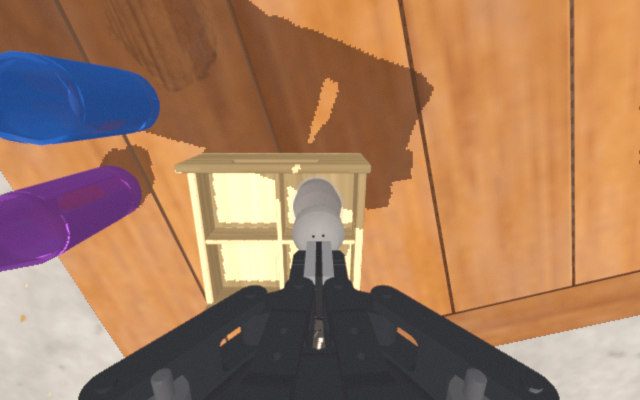

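The shut tips are at z≈0.107 while the TCP reads 0.0785, so the real tips sit about 28 mm above the reported TCP. The bottle and mill grips held, but high. I'll reopen and take the shaker 28 mm lower.

Emit:
send_rows(
  increments=[
    [0,0,0,0,0,0,0],
    [0,0,0,0,0,0,0],
    [0,0,0,0,0,0,0],
    [0,0,0,0,0,0,0],
    [0,0,0,0,0,0,0],
    [0,0,0,0,0,0,0],
    [0,0,0,0,0.01,-0.2,0],
    [0,0,0,0,0.01,-0.4,0],
    [0,0,0,0,0.01,-0.55,0],
    [0,0,0,0,0.01,-0.55,0],
  ],
)

```text
clock: 23.77
tool_pos: [0.5489, -0.2202, 0.0322]
orientation: [-0.002, 0.762, 0.647, -0.001]
force: [0.3, 1.2, -0.0]
finger_gap: 0.999
grip_force: 0.0
```

Emit:
send_rows(
  increments=[
    [0,0,0,0,0,0,0.2],
    [0,0,0,0,0,0,0.4],
    [0,0,0,0,0,0,1],
    [0,0,0,0,0,0,1],
    [0,0,0,0,0,0,1],
    [0,0,0,0,0,0,1],
    [0,0,0,0,0,0,1],
  ],
)

```text
clock: 24.35
tool_pos: [0.5505, -0.2209, 0.0357]
orientation: [0.001, 0.762, 0.647, 0.0]
force: [-0.8, 0.2, 6.6]
finger_gap: 0.377
grip_force: 39.6
```

Emit:
send_rows(
  increments=[
    [0,0,0,0,0,0.1,1],
    [0,0,0,0,0,0.25,1],
    [0,0,0,0,0,0.5,1],
    [0,0,0,0,0,0.75,1],
    [0,0,0,0,0,1,1],
  ],
)

```text
clock: 24.77
tool_pos: [0.5501, -0.2207, 0.1167]
orientation: [0.0, 0.762, 0.647, 0.0]
force: [-0.3, 0.6, -1.8]
finger_gap: 0.375
grip_force: 39.7
```

Emit:
send_rows(
  increments=[
    [0,0,0,0,0,0.25,1],
    [0,0,0,0,0,0.5,1],
    [0,0,0,0,0,0.75,1],
    [0,0,0,0,0,0.85,1],
  ],
)

```text
clock: 25.1
tool_pos: [0.5508, -0.221, 0.1867]
orientation: [0.002, 0.762, 0.647, 0.001]
force: [0.7, 0.1, -0.4]
finger_gap: 0.374
grip_force: 39.7
```

Emit:
send_rows(
  increments=[
    [0,0,0,-0.02,0.12,0,1],
    [0,0,0,-0.05,0.35,0,1],
    [0,0,0,-0.08,0.65,0,1],
    [0,0,0,-0.126,0.965,0,1],
  ],
)

```text
clock: 25.43
tool_pos: [0.5391, -0.1422, 0.1814]
orientation: [-0.001, 0.763, 0.647, -0.0]
force: [0.6, -0.3, -1.5]
finger_gap: 0.378
grip_force: 39.7
```

Emit:
send_rows(
  increments=[
    [0,0,0,-0.04,0.32,0,1],
    [0,0,0,-0.08,0.65,0,1],
    [0,0,0,-0.126,0.965,0,1],
  ],
)

```text
clock: 25.68
tool_pos: [0.5289, -0.0644, 0.1816]
orientation: [-0.001, 0.762, 0.647, -0.0]
force: [0.1, 1.0, -1.0]
finger_gap: 0.377
grip_force: 39.7
```

Emit:
send_rows(
  increments=[
    [0,0,0,-0.04,0.32,0,1],
    [0,0,0,-0.08,0.65,0,1],
    [0,0,0,-0.126,0.965,0,1],
  ],
)

```text
clock: 25.93
tool_pos: [0.5187, 0.0127, 0.1816]
orientation: [-0.001, 0.762, 0.647, -0.001]
force: [0.6, 0.1, -1.0]
finger_gap: 0.377
grip_force: 39.7
```

Emit:
send_rows(
  increments=[
    [0,0,0,-0.04,0.32,0,1],
    [0,0,0,-0.08,0.65,0,1],
    [0,0,0,-0.126,0.965,0,1],
  ],
)

```text
clock: 26.18
tool_pos: [0.5085, 0.0898, 0.1817]
orientation: [-0.001, 0.762, 0.647, -0.001]
force: [-1.1, -0.1, -0.4]
finger_gap: 0.378
grip_force: 39.7
```

Emit:
send_rows(
  increments=[
    [0,0,0,-0.04,0.32,0,1],
    [0,0,0,-0.08,0.6,0,1],
    [0,0,0,-0.11,0.85,0,1],
    [0,0,0,-0.126,0.965,0,1],
    [0,0,0,-0.126,0.965,0,1],
    [0,0,0,-0.126,0.965,0,1],
  ],
)

```text
clock: 26.68
tool_pos: [0.4992, 0.1651, 0.1821]
orientation: [-0.0, 0.762, 0.648, -0.001]
force: [0.9, 0.3, -1.5]
finger_gap: 0.374
grip_force: 39.7
```

Emit:
send_rows(
  increments=[
    [0,0,0,0,0,-0.25,1],
    [0,0,0,0,0,-0.5,1],
    [0,0,0,0,0,-0.75,1],
    [0,0,0,0,0,-0.95,1],
  ],
)

```text
clock: 27.02
tool_pos: [0.4993, 0.1639, 0.1051]
orientation: [-0.0, 0.763, 0.647, -0.001]
force: [0.4, 0.8, -1.0]
finger_gap: 0.378
grip_force: 39.7
```

Emit:
send_rows(
  increments=[
    [0,0,0,0,0,-0.25,1],
    [0,0,0,0,0,-0.5,1],
    [0,0,0,0,0,-0.7,1],
    [0,0,0,0,0,-0.82,1],
    [0,0,0,0,0,-0.86,1],
    [0,0,0,0,0,-0.86,1],
    [0,0,0,0,0,-0.86,1],
  ],
)

```text
clock: 27.6
tool_pos: [0.5001, 0.165, 0.0387]
orientation: [0.0, 0.762, 0.647, 0.0]
force: [0.1, 0.2, -0.8]
finger_gap: 0.375
grip_force: 39.7
```

Emit:
send_rows(
  increments=[
    [0,0,0,0,0,-0.02,1],
    [0,0,0,0,0,-0.04,1],
    [0,0,0,0,0,-0.06,1],
    [0,0,0,0,0,-0.06,1],
  ],
)

```text
clock: 27.93
tool_pos: [0.4996, 0.1653, 0.0331]
orientation: [0.0, 0.762, 0.647, 0.0]
force: [-0.4, 0.7, -1.0]
finger_gap: 0.378
grip_force: 39.7
```

Emit:
send_rows(
  increments=[
    [0,0,0,0,0,-0.012,1],
    [0,0,0,0,0,-0.012,1],
    [0,0,0,0,0,-0.012,1],
  ],
)

```text
clock: 28.18
tool_pos: [0.4997, 0.1653, 0.0322]
orientation: [-0.0, 0.762, 0.647, -0.0]
force: [-0.9, -0.4, -1.3]
finger_gap: 0.374
grip_force: 39.7
```

Emit:
send_rows(
  increments=[
    [0,0,0,0,0,-0.012,1],
    [0,0,0,0,0,-0.012,1],
    [0,0,0,0,0,-0.012,1],
  ],
)

```text
clock: 28.43
tool_pos: [0.4997, 0.1653, 0.0313]
orientation: [0.0, 0.762, 0.647, 0.0]
force: [0.5, -0.5, -1.8]
finger_gap: 0.378
grip_force: 39.7
```

Emit:
send_rows(
  increments=[
    [0,0,0,0,0,-0.01,1],
    [0,0,0,0,0,-0.01,1],
    [0,0,0,0,0,-0.01,1],
  ],
)

```text
clock: 28.68
tool_pos: [0.4999, 0.1654, 0.0312]
orientation: [0.0, 0.762, 0.647, 0.0]
force: [-3.9, -0.8, 9.1]
finger_gap: 0.375
grip_force: 41.0
```

Emit:
send_rows(
  increments=[
    [0,0,0,0,0,-0.01,1],
    [0,0,0,0,0,-0.01,1],
    [0,0,0,0,0,-0.01,1],
  ],
)

```text
clock: 28.93
tool_pos: [0.5001, 0.1656, 0.0311]
orientation: [0.0, 0.762, 0.647, 0.001]
force: [-6.6, 0.4, 17.0]
finger_gap: 0.375
grip_force: 42.4
```

Emit:
send_rows(
  increments=[
    [0,0,0,0,0,0.025,0.6],
    [0,0,0,0,0,0.025,0.4],
    [0,0,0,0,0,0.025,0],
    [0,0,0,0,0,0.025,0],
    [0,0,0,0,0,0.025,0],
    [0,0,0,0,0,0.025,0],
    [0,0,0,0,0,0.3,0],
    [0,0,0,0,0,0.6,0],
    [0,0,0,0,0,1,0],
  ],
)

```text
clock: 29.68
tool_pos: [0.4987, 0.165, 0.1091]
orientation: [-0.001, 0.762, 0.647, -0.002]
force: [-1.0, -0.2, 0.3]
finger_gap: 1.001
grip_force: 0.0
```

Emit:
send_rows(
  increments=[
    [0,0,0,0,0,0.4,0],
    [0,0,0,0,0,0.7,0],
    [0,0,0,0.5,-0.5,0.7,0],
    [0,0,0,1,-0.988,0.7,0],
    [0,0,0,1,-0.988,0.7,0],
    [0,0,0,1,-0.988,0.7,0],
  ],
)

```text
clock: 30.18
tool_pos: [0.5822, 0.0826, 0.1652]
orientation: [0.0, 0.763, 0.646, -0.0]
force: [-0.3, -0.2, -0.7]
finger_gap: 0.997
grip_force: 0.0
```

Emit:
send_rows(
  increments=[
    [0,0,0,0.5,-0.5,0,0],
    [0,0,0,1,-0.988,0,0],
    [0,0,0,1,-0.988,0,0],
    [0,0,0,1,-0.988,0,0],
    [0,0,0,1,-0.988,0,0],
    [0,0,0,1,-0.988,0,0],
  ],
)

```text
clock: 30.68
tool_pos: [0.6592, 0.0078, 0.1652]
orientation: [-0.0, 0.762, 0.647, -0.0]
force: [-0.4, 1.9, -0.2]
finger_gap: 1.001
grip_force: 0.0
```

Run:
```python
from h import *
im,P=cloud("side"); cv2.imwrite("pics/s6.png",im)
print('shaker',circ(P,(.5,.165),.017,.073,.085),circ(P,(.5,.165),.022,.027,.037),'mill',circ(P,(.44,.27),.0235,.123,.141))
im,P=cloud("wrist"); print('new',circ(P,(.66,.0075),.0205,.04,.1),circ(P,(.66,.0075),.0205,.086,.1),bot.observe()['tool_pos'])
```

```text
shaker ([0.4995, 0.1661], 65) ([0.4991, 0.1681], 67) mill ([0.4406, 0.271], 392)
new ([0.66, 0.0074], 542) ([0.6601, 0.0073], 174) [0.65914256 0.00822364 0.16580533]
```

View pics/s6.png

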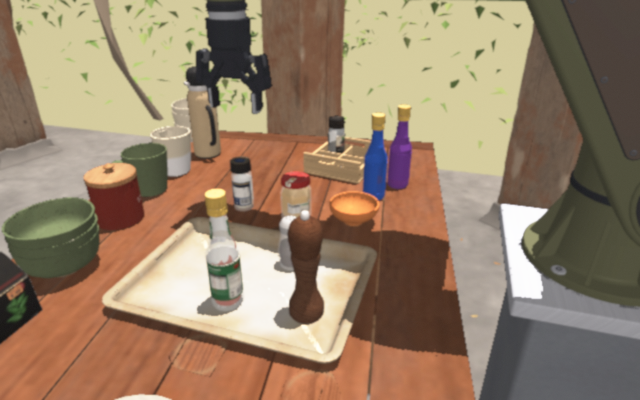

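The side view shows all three on the tray upright: bottle (222,265), mill (305,270), shaker (288,245). The lone jar next to the honey jar, at (241,183), is spice_new: it has the black lid and blue label, and it is the only jar standing alone in the row. I'm grasping it now.

Emit:
send_rows(
  increments=[
    [0,0,0,0.01,-0.008,-0.3,0],
    [0,0,0,0.01,-0.008,-0.6,0],
    [0,0,0,0.01,-0.008,-0.85,0],
    [0,0,0,0.01,-0.008,-0.85,0],
  ],
)

```text
clock: 31.12
tool_pos: [0.6582, 0.0075, 0.0937]
orientation: [-0.002, 0.762, 0.648, -0.002]
force: [-0.2, 0.6, -0.3]
finger_gap: 1.0
grip_force: 0.0
```

Emit:
send_rows(
  increments=[
    [0,0,0,0,0,-0.25,0],
    [0,0,0,0,0,-0.5,0],
    [0,0,0,0,0,-0.75,0],
    [0,0,0,0,0,-0.85,0],
    [0,0,0,0,0,-0.85,0],
    [0,0,0,0,0,-0.85,0.2],
    [0,0,0,0,0,-0.85,0.4],
    [0,0,0,0,0,-0.85,1],
    [0,0,0,0,0,-0.85,1],
    [0,0,0,0,0,-0.85,1],
    [0,0,0,0,0,-0.85,1],
    [0,0,0,0,0,-0.85,1],
  ],
)

```text
clock: 32.12
tool_pos: [0.6609, 0.0066, 0.031]
orientation: [0.0, 0.762, 0.647, 0.001]
force: [-2.4, 0.5, 6.2]
finger_gap: 0.465
grip_force: 39.7
```

Emit:
send_rows(
  increments=[
    [0,0,0,0,0,0.1,1],
    [0,0,0,0,0,0.25,1],
    [0,0,0,0,0,0.5,1],
    [0,0,0,0,0,0.75,1],
    [0,0,0,0,0,1,1],
    [0,0,0,0,0,1,1],
  ],
)

```text
clock: 32.62
tool_pos: [0.6624, 0.0065, 0.1155]
orientation: [0.003, 0.762, 0.647, 0.003]
force: [-0.1, 0.2, -0.1]
finger_gap: 0.469
grip_force: 40.5
```

Emit:
send_rows(
  increments=[
    [0,0,0,-0.05,-0.1,0.1,1],
    [0,0,0,-0.15,-0.3,0.25,1],
    [0,0,0,-0.3,-0.6,0.375,1],
    [0,0,0,-0.456,-0.939,0.375,1],
  ],
)

```text
clock: 32.95
tool_pos: [0.6237, -0.0692, 0.1413]
orientation: [0.001, 0.762, 0.648, 0.001]
force: [-0.0, -0.8, -1.7]
finger_gap: 0.467
grip_force: 40.5
```

Emit:
send_rows(
  increments=[
    [0,0,0,-0.15,-0.3,0,1],
    [0,0,0,-0.3,-0.6,0,1],
    [0,0,0,-0.456,-0.939,0,1],
  ],
)

```text
clock: 33.2
tool_pos: [0.5861, -0.1448, 0.1393]
orientation: [-0.0, 0.762, 0.647, -0.0]
force: [1.0, 0.1, -0.3]
finger_gap: 0.464
grip_force: 40.5
```

Emit:
send_rows(
  increments=[
    [0,0,0,-0.15,-0.3,0,1],
    [0,0,0,-0.3,-0.6,0,1],
    [0,0,0,-0.4,-0.82,0,1],
    [0,0,0,-0.456,-0.939,0,1],
    [0,0,0,-0.456,-0.939,0,1],
    [0,0,0,-0.456,-0.939,0,1],
  ],
)

```text
clock: 33.7
tool_pos: [0.5509, -0.2187, 0.1395]
orientation: [-0.0, 0.762, 0.647, -0.0]
force: [-0.3, 0.7, -1.1]
finger_gap: 0.469
grip_force: 40.5
```

Run:
```python
from h import *
for n in("scene","side"):
    im,P=cloud(n); print(n,circ(P,(.5505,-.218),.0205,.12,.17), circ(P,(.5505,-.218),.0205,.112,.14))
Q=P.reshape(-1,3);Q=Q[(np.hypot(*(Q[:,:2]-[.55,-.218]).T)<.03)&(Q[:,2]>.08)];print(np.percentile(Q[:,2],[1,3]),bot.observe()['tool_pos'])
```

```text
scene ([0.5501, -0.2173], 307) ([0.5501, -0.2174], 169)
side ([0.5506, -0.2172], 379) ([0.5506, -0.2174], 208)
[0.11295003 0.1182522 ] [ 0.55137298 -0.21782936  0.1395194 ]
```

Emit:
send_rows(
  increments=[
    [0,0,0,0,0,-0.2,1],
    [0,0,0,0,0,-0.4,1],
    [0,0,0,0,0,-0.62,1],
    [0,0,0,0,0,-0.62,1],
  ],
)

```text
clock: 34.13
tool_pos: [0.55, -0.217, 0.0867]
orientation: [-0.002, 0.762, 0.648, -0.001]
force: [-0.6, 0.1, -1.4]
finger_gap: 0.469
grip_force: 40.6
```

Emit:
send_rows(
  increments=[
    [0,0,0,0,0,-0.2,1],
    [0,0,0,0,0,-0.4,1],
    [0,0,0,0,0,-0.55,1],
    [0,0,0,0,0,-0.62,1],
    [0,0,0,0,0,-0.62,1],
    [0,0,0,0,0,-0.62,1],
  ],
)

```text
clock: 34.63
tool_pos: [0.5514, -0.2187, 0.041]
orientation: [0.0, 0.762, 0.647, 0.0]
force: [0.1, -1.0, -0.6]
finger_gap: 0.469
grip_force: 40.6
```

Emit:
send_rows(
  increments=[
    [0,0,0,0,0,-0.02,1],
    [0,0,0,0,0,-0.03,1],
    [0,0,0,0,0,-0.03,1],
  ],
)

```text
clock: 34.88
tool_pos: [0.5512, -0.2189, 0.0384]
orientation: [0.0, 0.762, 0.647, 0.0]
force: [-0.1, -0.8, -0.7]
finger_gap: 0.467
grip_force: 40.6
```

Emit:
send_rows(
  increments=[
    [0,0,0,0,0,-0.012,1],
    [0,0,0,0,0,-0.012,1],
    [0,0,0,0,0,-0.012,1],
  ],
)

```text
clock: 35.13
tool_pos: [0.551, -0.2189, 0.0371]
orientation: [0.0, 0.762, 0.647, 0.0]
force: [0.5, -0.4, -1.1]
finger_gap: 0.471
grip_force: 40.6
```

Emit:
send_rows(
  increments=[
    [0,0,0,0,0,-0.012,1],
    [0,0,0,0,0,-0.012,1],
    [0,0,0,0,0,-0.012,1],
  ],
)

```text
clock: 35.38
tool_pos: [0.5512, -0.219, 0.037]
orientation: [0.0, 0.762, 0.647, 0.0]
force: [-4.2, 0.5, 8.0]
finger_gap: 0.468
grip_force: 41.6
```

Emit:
send_rows(
  increments=[
    [0,0,0,0,0,-0.008,1],
    [0,0,0,0,0,-0.008,1],
    [0,0,0,0,0,-0.008,1],
  ],
)

```text
clock: 35.63
tool_pos: [0.5512, -0.219, 0.037]
orientation: [0.0, 0.762, 0.647, 0.0]
force: [-6.8, 2.3, 14.3]
finger_gap: 0.467
grip_force: 42.4
```

Emit:
send_rows(
  increments=[
    [0,0,0,0,0,0.02,0.5],
    [0,0,0,0,0,0.02,0.3],
    [0,0,0,0,0,0.02,0],
    [0,0,0,0,0,0.02,0],
    [0,0,0,0,0,0.02,0],
    [0,0,0,0,0,0.02,0],
    [0,0,0,0,0,0.3,0],
    [0,0,0,0,0,0.6,0],
    [0,0,0,0,0,1,0],
  ],
)

```text
clock: 36.38
tool_pos: [0.5502, -0.2184, 0.1147]
orientation: [-0.002, 0.762, 0.647, -0.001]
force: [0.5, 0.2, 0.3]
finger_gap: 0.999
grip_force: 0.0
```

Emit:
send_rows(
  increments=[
    [0,0,0,0,0,0.4,0],
    [0,0,0,0,0,0.8,0],
    [0,0,0,-0.1,0.44,0.97,0],
    [0,0,0,-0.199,0.873,0.97,0],
    [0,0,0,-0.199,0.873,0.97,0],
  ],
)

```text
clock: 36.8
tool_pos: [0.5346, -0.145, 0.1943]
orientation: [0.0, 0.761, 0.648, 0.001]
force: [0.2, -0.2, -0.1]
finger_gap: 0.998
grip_force: 0.0
```

Emit:
send_rows(
  increments=[
    [0,0,0,-0.1,0.44,0,0],
    [0,0,0,-0.199,0.873,0,0],
    [0,0,0,-0.199,0.873,0,0],
  ],
)

```text
clock: 37.05
tool_pos: [0.5182, -0.0751, 0.1931]
orientation: [-0.001, 0.761, 0.648, 0.0]
force: [0.1, -0.0, -0.1]
finger_gap: 1.002
grip_force: 0.0
```

Emit:
send_rows(
  increments=[
    [0,0,0,-0.1,0.44,0,0],
    [0,0,0,-0.199,0.873,0,0],
    [0,0,0,-0.199,0.873,0,0],
  ],
)

```text
clock: 37.3
tool_pos: [0.5023, -0.0055, 0.1931]
orientation: [-0.0, 0.761, 0.648, 0.0]
force: [-0.1, -0.7, 1.0]
finger_gap: 1.004
grip_force: 0.0
```

Emit:
send_rows(
  increments=[
    [0,0,0,-0.1,0.44,0,0],
    [0,0,0,-0.199,0.873,0,0],
    [0,0,0,-0.199,0.873,0,0],
  ],
)

```text
clock: 37.55
tool_pos: [0.4864, 0.0642, 0.193]
orientation: [-0.0, 0.761, 0.648, 0.0]
force: [0.9, -0.5, 1.0]
finger_gap: 0.999
grip_force: 0.0
```

Emit:
send_rows(
  increments=[
    [0,0,0,-0.1,0.44,0,0],
    [0,0,0,-0.199,0.873,0,0],
    [0,0,0,-0.199,0.873,0,0],
  ],
)

```text
clock: 37.8
tool_pos: [0.4705, 0.134, 0.193]
orientation: [-0.0, 0.761, 0.648, 0.0]
force: [0.0, 0.7, 0.1]
finger_gap: 1.003
grip_force: 0.0
```

Emit:
send_rows(
  increments=[
    [0,0,0,-0.1,0.44,0,0],
    [0,0,0,-0.199,0.873,0,0],
    [0,0,0,-0.199,0.873,0,0],
  ],
)

```text
clock: 38.05
tool_pos: [0.4546, 0.2038, 0.193]
orientation: [-0.0, 0.761, 0.648, 0.0]
force: [0.2, -0.2, -0.2]
finger_gap: 1.001
grip_force: 0.0
```

Emit:
send_rows(
  increments=[
    [0,0,0,-0.1,0.44,0,0],
    [0,0,0,-0.199,0.873,0,0],
    [0,0,0,-0.199,0.873,0,0],
    [0,0,0,-0.199,0.873,0,0],
    [0,0,0,-0.199,0.873,0,0],
  ],
)

```text
clock: 38.47
tool_pos: [0.4399, 0.2694, 0.1928]
orientation: [0.0, 0.762, 0.647, -0.0]
force: [-0.2, 0.5, -0.1]
finger_gap: 1.003
grip_force: 0.0
```

Run:
```python
from h import *
im,P=cloud("side"); a=cv2.resize(im[80:200,270:390],(400,400),interpolation=3)
print('mill',circ(P,(.44,.27),.0235,.123,.141),'new',circ(P,(.5505,-.218),.0205,.06,.105))
im,P=cloud("scene"); b=cv2.resize(im[70:190,320:440],(400,400),interpolation=3); cv2.imwrite("pics/c7.png",np.hstack([b,a]))
print('new',circ(P,(.5505,-.218),.0205,.06,.105),'kept',circ(P,(.537,-.2815),.0205,.092,.108))
im,P=cloud("wrist"); print('mill',circ(P,(.44,.27),.0235,.123,.141),bot.observe()['tool_pos'])
```

```text
mill ([0.4407, 0.271], 402) new ([0.5504, -0.2187], 290)
new (None, 0) kept (None, 0)
mill ([0.44, 0.2708], 254) [0.44004899 0.26903786 0.19305006]
```

View pics/c7.png

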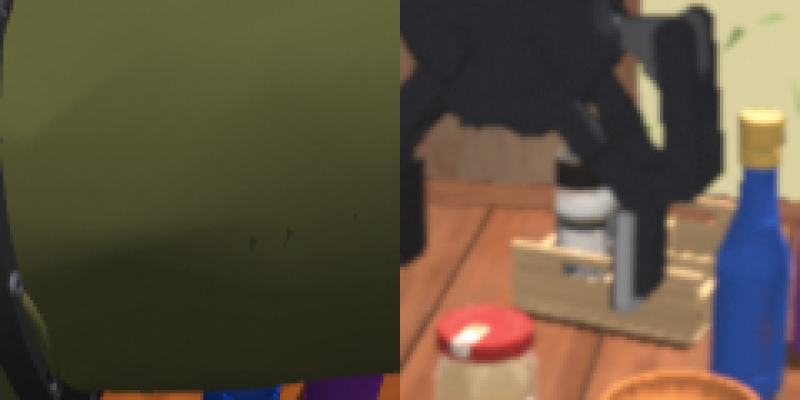

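The new jar stands in the back-left compartment (right crop, at (580,215)). The left crop is blocked by the arm. I'm regrasping the mill, this time at its widest.

Emit:
send_rows(
  increments=[
    [0,0,0,0,0.016,-0.25,0],
    [0,0,0,0,0.016,-0.5,0],
    [0,0,0,0,0.016,-0.7,0],
    [0,0,0,0,0.016,-0.7,0],
  ],
  squeeze=60,
)

```text
clock: 38.95
tool_pos: [0.4387, 0.2699, 0.1343]
orientation: [-0.0, 0.763, 0.647, -0.002]
force: [0.1, -0.8, -0.9]
finger_gap: 0.998
grip_force: 0.0
```

Emit:
send_rows(
  increments=[
    [0,0,0,0,0,-0.2,0],
    [0,0,0,0,0,-0.4,0],
    [0,0,0,0,0,-0.6,0],
    [0,0,0,0,0,-0.7,0],
    [0,0,0,0,0,-0.7,0],
    [0,0,0,0,0,-0.7,0.2],
    [0,0,0,0,0,-0.7,0.35],
    [0,0,0,0,0,-0.7,1],
    [0,0,0,0,0,-0.7,1],
    [0,0,0,0,0,-0.7,1],
    [0,0,0,0,0,-0.7,1],
    [0,0,0,0,0,-0.7,1],
  ],
)

```text
clock: 39.95
tool_pos: [0.4404, 0.2717, 0.0825]
orientation: [0.0, 0.762, 0.647, 0.001]
force: [-0.8, -1.3, 6.7]
finger_gap: 0.504
grip_force: 61.1
```

Emit:
send_rows(
  increments=[
    [0,0,0,0,0,0.1,1],
    [0,0,0,0,0,0.25,1],
    [0,0,0,0,0,0.5,1],
    [0,0,0,0,0,0.75,1],
    [0,0,0,0,0,1,1],
    [0,0,0,0,0,1,1],
  ],
)

```text
clock: 40.45
tool_pos: [0.4409, 0.2721, 0.1653]
orientation: [0.001, 0.762, 0.647, 0.003]
force: [1.5, 0.5, -1.8]
finger_gap: 0.504
grip_force: 61.6
```

Emit:
send_rows(
  increments=[
    [0,0,0,0,0,0.25,1],
    [0,0,0,0,0,0.5,1],
    [0,0,0,0,0,0.75,1],
    [0,0,0,0,0,0.75,1],
  ],
)

```text
clock: 40.78
tool_pos: [0.4405, 0.2718, 0.224]
orientation: [0.001, 0.762, 0.647, 0.002]
force: [0.2, 0.3, -2.0]
finger_gap: 0.504
grip_force: 62.1
```

Emit:
send_rows(
  increments=[
    [0,0,0,0.02,-0.12,0,1],
    [0,0,0,0.05,-0.35,0,1],
    [0,0,0,0.1,-0.65,0,1],
    [0,0,0,0.15,-0.97,0,1],
  ],
)

```text
clock: 41.12
tool_pos: [0.4508, 0.1924, 0.2189]
orientation: [-0.001, 0.762, 0.648, -0.001]
force: [0.1, -0.2, -2.4]
finger_gap: 0.507
grip_force: 62.1
```

Emit:
send_rows(
  increments=[
    [0,0,0,0.05,-0.32,0,1],
    [0,0,0,0.1,-0.65,0,1],
    [0,0,0,0.15,-0.97,0,1],
  ],
)

```text
clock: 41.37
tool_pos: [0.4628, 0.1142, 0.219]
orientation: [-0.001, 0.762, 0.647, -0.001]
force: [0.5, 0.9, -2.5]
finger_gap: 0.502
grip_force: 62.0
```

Emit:
send_rows(
  increments=[
    [0,0,0,0.05,-0.32,0,1],
    [0,0,0,0.1,-0.65,0,1],
    [0,0,0,0.15,-0.97,0,1],
  ],
)

```text
clock: 41.62
tool_pos: [0.4747, 0.0366, 0.219]
orientation: [-0.001, 0.762, 0.647, -0.001]
force: [0.0, 1.1, -2.8]
finger_gap: 0.506
grip_force: 62.0
```

Emit:
send_rows(
  increments=[
    [0,0,0,0.05,-0.32,0,1],
    [0,0,0,0.1,-0.65,0,1],
    [0,0,0,0.15,-0.97,0,1],
  ],
)

```text
clock: 41.87
tool_pos: [0.4866, -0.0409, 0.219]
orientation: [-0.001, 0.762, 0.647, -0.001]
force: [0.0, 0.6, -1.9]
finger_gap: 0.5
grip_force: 62.0
```

Emit:
send_rows(
  increments=[
    [0,0,0,0.05,-0.32,0,1],
    [0,0,0,0.1,-0.65,0,1],
    [0,0,0,0.15,-0.97,0,1],
  ],
)

```text
clock: 42.12
tool_pos: [0.4986, -0.1184, 0.2189]
orientation: [-0.001, 0.762, 0.647, -0.001]
force: [0.6, 0.2, -2.1]
finger_gap: 0.505
grip_force: 62.0
```

Emit:
send_rows(
  increments=[
    [0,0,0,-0.05,-0.32,0,1],
    [0,0,0,-0.1,-0.65,0,1],
    [0,0,0,-0.16,-0.97,0,1],
  ],
)

```text
clock: 42.37
tool_pos: [0.4855, -0.1958, 0.2187]
orientation: [-0.001, 0.762, 0.647, -0.001]
force: [1.1, 0.6, -2.4]
finger_gap: 0.503
grip_force: 62.0
```

Emit:
send_rows(
  increments=[
    [0,0,0,-0.05,-0.32,0,1],
    [0,0,0,-0.1,-0.6,0,1],
    [0,0,0,-0.14,-0.85,0,1],
    [0,0,0,-0.16,-0.97,0,1],
    [0,0,0,-0.16,-0.97,0,1],
    [0,0,0,-0.16,-0.97,0,1],
    [0,0,0,-0.16,-0.97,0,1],
  ],
)

```text
clock: 42.95
tool_pos: [0.4739, -0.271, 0.2205]
orientation: [-0.0, 0.762, 0.648, -0.0]
force: [0.5, 0.1, -2.2]
finger_gap: 0.508
grip_force: 62.0
```

Run:
```python
from h import *
for n in("scene","side"):
    im,P=cloud(n); print(n,'foot',circ(P,(.475,-.272),.0255,.149,.162,.05),'waist',circ(P,(.475,-.272),.018,.188,.205),'stem',circ(P,(.475,-.272),.02,.21,.235))
cv2.imwrite("pics/c8.png",cv2.resize(im[40:200,240:440],(750,600),interpolation=3))
Q=P.reshape(-1,3);Q=Q[(np.hypot(*(Q[:,:2]-[.475,-.272]).T)<.03)&(Q[:,2]>.1)];print(np.percentile(Q[:,2],[0,1,3]),bot.observe()['tool_pos'])
```

```text
scene foot ([0.4738, -0.2713], 130) waist ([0.4749, -0.2738], 99) stem ([0.4743, -0.2728], 153)
side foot ([0.4735, -0.2709], 127) waist ([0.4747, -0.2746], 99) stem ([0.4742, -0.2736], 166)
[0.1402953  0.14370564 0.14828721] [ 0.47415928 -0.27091705  0.22087756]
```

View pics/c8.png

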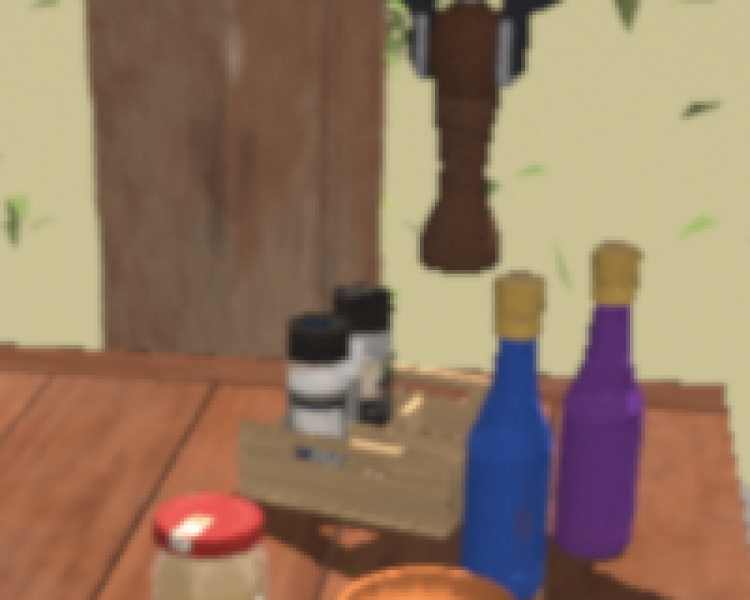

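The mill hangs upright above its compartment, and both spice jars stand in the back. I'm lowering it.

Emit:
send_rows(
  increments=[
    [0,0,0,0.01,0,-0.25,1],
    [0,0,0,0.01,0,-0.5,1],
    [0,0,0,0.01,0,-0.7,1],
    [0,0,0,0.01,0,-0.8,1],
    [0,0,0,0.01,0,-0.8,1],
  ],
)

```text
clock: 43.47
tool_pos: [0.4744, -0.2709, 0.1555]
orientation: [-0.001, 0.762, 0.648, -0.0]
force: [-0.2, 0.7, -3.0]
finger_gap: 0.504
grip_force: 62.1
```

Emit:
send_rows(
  increments=[
    [0,0,0,0,0,-0.1,1],
    [0,0,0,0,0,-0.2,1],
    [0,0,0,0,0,-0.3,1],
    [0,0,0,0,0,-0.4,1],
    [0,0,0,0,0,-0.5,1],
    [0,0,0,0,0,-0.5,1],
  ],
)

```text
clock: 43.97
tool_pos: [0.4742, -0.2715, 0.1152]
orientation: [-0.001, 0.762, 0.647, -0.0]
force: [-0.7, -0.2, -3.2]
finger_gap: 0.505
grip_force: 62.0
```

Emit:
send_rows(
  increments=[
    [0,0,0,0,0,-0.1,1],
    [0,0,0,0,0,-0.2,1],
    [0,0,0,0,0,-0.27,1],
    [0,0,0,0,0,-0.31,1],
    [0,0,0,0,0,-0.31,1],
    [0,0,0,0,0,-0.31,1],
  ],
)

```text
clock: 44.47
tool_pos: [0.4748, -0.2719, 0.0923]
orientation: [-0.0, 0.762, 0.647, -0.0]
force: [-0.2, -0.1, -3.3]
finger_gap: 0.503
grip_force: 62.0
```

Emit:
send_rows(
  increments=[
    [0,0,0,0,0,-0.012,1],
    [0,0,0,0,0,-0.02,1],
    [0,0,0,0,0,-0.02,1],
  ],
)

```text
clock: 44.72
tool_pos: [0.4749, -0.2719, 0.0908]
orientation: [0.0, 0.762, 0.647, 0.0]
force: [-0.2, -0.3, -2.5]
finger_gap: 0.505
grip_force: 62.0
```

Emit:
send_rows(
  increments=[
    [0,0,0,0,0,-0.015,1],
    [0,0,0,0,0,-0.03,1],
    [0,0,0,0,0,-0.03,1],
  ],
)

```text
clock: 44.97
tool_pos: [0.4747, -0.2718, 0.088]
orientation: [-0.0, 0.762, 0.647, -0.0]
force: [-0.1, 0.1, -2.5]
finger_gap: 0.505
grip_force: 62.0
```

Emit:
send_rows(
  increments=[
    [0,0,0,0,0,-0.012,1],
    [0,0,0,0,0,-0.012,1],
    [0,0,0,0,0,-0.012,1],
  ],
)

```text
clock: 45.22
tool_pos: [0.4748, -0.2718, 0.0873]
orientation: [-0.0, 0.762, 0.647, -0.0]
force: [0.6, 0.3, -2.8]
finger_gap: 0.505
grip_force: 62.1
```

Emit:
send_rows(
  increments=[
    [0,0,0,0,0,-0.012,1],
    [0,0,0,0,0,-0.012,1],
    [0,0,0,0,0,-0.012,1],
  ],
)

```text
clock: 45.47
tool_pos: [0.475, -0.2721, 0.087]
orientation: [0.0, 0.762, 0.647, 0.0]
force: [-2.5, 0.8, 6.1]
finger_gap: 0.505
grip_force: 62.7
```

Emit:
send_rows(
  increments=[
    [0,0,0,0,0,0.015,0.45],
    [0,0,0,0,0,0.015,0.3],
    [0,0,0,0,0,0.015,0],
    [0,0,0,0,0,0.015,0],
    [0,0,0,0,0,0.015,0],
    [0,0,0,0,0,0.015,0],
    [0,0,0,0,0,0.25,0],
    [0,0,0,0,0,0.5,0],
    [0,0,0,0,0,0.8,0],
    [0,0,0,0,0,1,0],
  ],
  squeeze=40,
)

```text
clock: 46.3
tool_pos: [0.4751, -0.2721, 0.1684]
orientation: [0.001, 0.762, 0.647, 0.0]
force: [-0.9, -0.5, 0.3]
finger_gap: 1.004
grip_force: 0.0
```

Emit:
send_rows(
  increments=[
    [0,0,0,0,0,0.4,0],
    [0,0,0,0,0,0.6,0],
    [0,0,0,0.075,0.5,0.6,0],
    [0,0,0,0.152,0.987,0.6,0],
    [0,0,0,0.152,0.987,0.6,0],
  ],
)

```text
clock: 46.72
tool_pos: [0.4876, -0.1883, 0.2147]
orientation: [-0.0, 0.761, 0.648, 0.001]
force: [0.0, -0.9, 0.2]
finger_gap: 0.999
grip_force: 0.0
```

Emit:
send_rows(
  increments=[
    [0,0,0,0.075,0.5,0,0],
    [0,0,0,0.152,0.987,0,0],
    [0,0,0,0.152,0.987,0,0],
  ],
)

```text
clock: 46.97
tool_pos: [0.4996, -0.109, 0.2145]
orientation: [-0.0, 0.761, 0.649, 0.0]
force: [-0.1, -0.1, 0.3]
finger_gap: 0.998
grip_force: 0.0
```

Emit:
send_rows(
  increments=[
    [0,0,0,0.075,0.5,0,0],
    [0,0,0,0.152,0.987,0,0],
    [0,0,0,0.152,0.987,0,0],
  ],
)

```text
clock: 47.22
tool_pos: [0.5117, -0.0301, 0.2144]
orientation: [-0.0, 0.761, 0.649, 0.0]
force: [-0.3, -1.5, 0.3]
finger_gap: 0.997
grip_force: 0.0
```

Emit:
send_rows(
  increments=[
    [0,0,0,0.075,0.5,0,0],
    [0,0,0,0.152,0.987,0,0],
    [0,0,0,0.152,0.987,0,0],
  ],
)

```text
clock: 47.47
tool_pos: [0.5237, 0.0489, 0.2143]
orientation: [-0.0, 0.761, 0.649, 0.0]
force: [-0.4, 1.2, 0.5]
finger_gap: 0.999
grip_force: 0.0
```

Emit:
send_rows(
  increments=[
    [0,0,0,0.075,0.5,0,0],
    [0,0,0,0.152,0.987,0,0],
    [0,0,0,0.152,0.987,0,0],
  ],
)

```text
clock: 47.72
tool_pos: [0.5357, 0.128, 0.2141]
orientation: [-0.0, 0.761, 0.649, 0.0]
force: [-0.2, -1.2, 0.0]
finger_gap: 1.003
grip_force: 0.0
```

Emit:
send_rows(
  increments=[
    [0,0,0,0.075,0.5,0,0],
    [0,0,0,0.152,0.987,0,0],
    [0,0,0,0.152,0.987,0,0],
  ],
)

```text
clock: 47.97
tool_pos: [0.5477, 0.207, 0.2138]
orientation: [-0.001, 0.761, 0.649, 0.0]
force: [-0.7, 0.4, -0.1]
finger_gap: 1.001
grip_force: 0.0
```

Emit:
send_rows(
  increments=[
    [0,0,0,0.075,0.5,0,0],
    [0,0,0,0.152,0.987,0,0],
    [0,0,0,0.152,0.987,0,0],
    [0,0,0,0.152,0.987,0,0],
    [0,0,0,0.152,0.987,0,0],
  ],
)

```text
clock: 48.38
tool_pos: [0.5598, 0.2806, 0.214]
orientation: [-0.0, 0.762, 0.647, -0.0]
force: [0.3, -0.1, 0.5]
finger_gap: 0.999
grip_force: 0.0
```

Run:
```python
from h import *
im,P=cloud("wrist"); print('bottle',circ(P,(.56,.281),.015,.157,.182),bot.observe()['tool_pos'])
im,P=cloud("side"); print('bottle',circ(P,(.56,.281),.015,.157,.182),'mill',circ(P,(.475,-.272),.0235,.127,.145),circ(P,(.475,-.272),.02,.068,.1))
```

```text
bottle ([0.559, 0.2806], 289) [0.55992365 0.28007516 0.21427023]
bottle ([0.5605, 0.2816], 344) mill ([0.4749, -0.2727], 141) ([0.4757, -0.2756], 160)
```

Emit:
send_rows(
  increments=[
    [0,0,0,0,0.005,-0.25,0],
    [0,0,0,0,0.005,-0.5,0],
    [0,0,0,0,0.005,-0.59,0],
    [0,0,0,0,0.005,-0.59,0],
  ],
)

```text
clock: 48.82
tool_pos: [0.5594, 0.2802, 0.1656]
orientation: [-0.0, 0.763, 0.647, -0.001]
force: [0.3, -0.3, -0.7]
finger_gap: 1.001
grip_force: 0.0
```

Emit:
send_rows(
  increments=[
    [0,0,0,0,0,-0.2,0],
    [0,0,0,0,0,-0.4,0],
    [0,0,0,0,0,-0.59,0],
    [0,0,0,0,0,-0.59,0],
    [0,0,0,0,0,-0.59,0.2],
    [0,0,0,0,0,-0.59,0.5],
    [0,0,0,0,0,-0.59,1],
    [0,0,0,0,0,-0.59,1],
    [0,0,0,0,0,-0.59,1],
    [0,0,0,0,0,-0.59,1],
    [0,0,0,0,0,-0.59,1],
    [0,0,0,0,0,-0.59,1],
  ],
)

```text
clock: 49.82
tool_pos: [0.5602, 0.2815, 0.121]
orientation: [0.0, 0.762, 0.647, 0.001]
force: [-0.8, 0.0, 7.0]
finger_gap: 0.339
grip_force: 39.4
```

Emit:
send_rows(
  increments=[
    [0,0,0,0,0,0.1,1],
    [0,0,0,0,0,0.25,1],
    [0,0,0,0,0,0.5,1],
    [0,0,0,0,0,0.75,1],
    [0,0,0,0,0,1,1],
    [0,0,0,0,0,1,1],
  ],
)

```text
clock: 50.32
tool_pos: [0.5612, 0.2818, 0.2053]
orientation: [0.001, 0.762, 0.647, 0.003]
force: [0.6, 0.4, -0.8]
finger_gap: 0.341
grip_force: 40.0
```

Emit:
send_rows(
  increments=[
    [0,0,0,0,0,0.25,1],
    [0,0,0,0,0,0.5,1],
    [0,0,0,0,0,0.75,1],
    [0,0,0,0,0,0.75,1],
  ],
)

```text
clock: 50.65
tool_pos: [0.5607, 0.2816, 0.2639]
orientation: [0.001, 0.762, 0.647, 0.003]
force: [0.2, -0.6, -1.8]
finger_gap: 0.34
grip_force: 40.3
```

Emit:
send_rows(
  increments=[
    [0,0,0,-0.02,-0.12,0,1],
    [0,0,0,-0.05,-0.32,0,1],
    [0,0,0,-0.09,-0.6,0,1],
    [0,0,0,-0.134,-0.871,0,1],
  ],
)

```text
clock: 50.98
tool_pos: [0.5482, 0.2101, 0.2576]
orientation: [-0.001, 0.762, 0.647, -0.002]
force: [1.1, -1.0, -2.0]
finger_gap: 0.342
grip_force: 40.1
```

Emit:
send_rows(
  increments=[
    [0,0,0,-0.045,-0.3,0,1],
    [0,0,0,-0.09,-0.6,0,1],
    [0,0,0,-0.134,-0.871,0,1],
  ],
)

```text
clock: 51.23
tool_pos: [0.5374, 0.1399, 0.2579]
orientation: [-0.001, 0.762, 0.647, -0.001]
force: [0.6, -0.3, -3.0]
finger_gap: 0.338
grip_force: 40.1
```

Emit:
send_rows(
  increments=[
    [0,0,0,-0.045,-0.3,0,1],
    [0,0,0,-0.09,-0.6,0,1],
    [0,0,0,-0.134,-0.871,0,1],
  ],
)

```text
clock: 51.48
tool_pos: [0.5265, 0.0703, 0.2579]
orientation: [-0.001, 0.762, 0.647, -0.001]
force: [-0.1, 0.8, -2.1]
finger_gap: 0.336
grip_force: 40.1
```

Emit:
send_rows(
  increments=[
    [0,0,0,-0.045,-0.3,0,1],
    [0,0,0,-0.09,-0.6,0,1],
    [0,0,0,-0.134,-0.871,0,1],
  ],
)

```text
clock: 51.73
tool_pos: [0.5157, 0.0008, 0.258]
orientation: [-0.001, 0.762, 0.647, -0.001]
force: [0.5, -0.0, -1.9]
finger_gap: 0.342
grip_force: 40.1
```

Emit:
send_rows(
  increments=[
    [0,0,0,-0.045,-0.3,0,1],
    [0,0,0,-0.09,-0.6,0,1],
    [0,0,0,-0.134,-0.871,0,1],
  ],
)

```text
clock: 51.98
tool_pos: [0.5049, -0.0688, 0.258]
orientation: [-0.001, 0.762, 0.647, -0.001]
force: [0.5, -0.6, -2.0]
finger_gap: 0.345
grip_force: 40.1
```

Emit:
send_rows(
  increments=[
    [0,0,0,-0.045,-0.3,0,1],
    [0,0,0,-0.09,-0.6,0,1],
    [0,0,0,-0.134,-0.871,0,1],
  ],
)

```text
clock: 52.23
tool_pos: [0.4942, -0.1383, 0.258]
orientation: [-0.001, 0.762, 0.647, -0.001]
force: [0.9, 0.2, -2.4]
finger_gap: 0.34
grip_force: 40.1
```

Emit:
send_rows(
  increments=[
    [0,0,0,-0.045,-0.3,0,1],
    [0,0,0,-0.09,-0.6,0,1],
    [0,0,0,-0.12,-0.78,0,1],
    [0,0,0,-0.134,-0.871,0,1],
    [0,0,0,-0.134,-0.871,0,1],
    [0,0,0,-0.134,-0.871,0,1],
    [0,0,0,-0.134,-0.871,0,1],
  ],
)

```text
clock: 52.82
tool_pos: [0.4848, -0.2057, 0.2595]
orientation: [-0.0, 0.762, 0.648, -0.0]
force: [-0.3, 0.3, -1.9]
finger_gap: 0.339
grip_force: 40.1
```

Run:
```python
from h import *
for n in("scene","side"):
    im,P=cloud(n); print(n,'body',circ(P,(.4854,-.2066),.024,.15,.175),circ(P,(.4854,-.2066),.024,.19,.23))
Q=P.reshape(-1,3);Q=Q[(np.hypot(*(Q[:,:2]-[.4854,-.2066]).T)<.028)&(Q[:,2]>.1)];print(np.percentile(Q[:,2],[0,1,3]),bot.observe()['tool_pos'])
```

```text
scene body ([0.484, -0.2039], 202) ([0.4843, -0.204], 379)
side body ([0.4842, -0.2043], 241) ([0.4845, -0.204], 416)
[0.14185714 0.14528561 0.15035386] [ 0.48500627 -0.2056473   0.25984393]
```

Emit:
send_rows(
  increments=[
    [0,0,0,0.005,-0.01,-0.25,1],
    [0,0,0,0.005,-0.01,-0.5,1],
    [0,0,0,0.005,-0.01,-0.7,1],
    [0,0,0,0.005,-0.01,-0.8,1],
    [0,0,0,0.005,-0.01,-0.8,1],
  ],
)

```text
clock: 53.33
tool_pos: [0.4848, -0.2065, 0.1944]
orientation: [-0.001, 0.762, 0.648, -0.001]
force: [-0.3, -0.1, -2.1]
finger_gap: 0.336
grip_force: 40.1
```

Emit:
send_rows(
  increments=[
    [0,0,0,0,0,-0.1,1],
    [0,0,0,0,0,-0.2,1],
    [0,0,0,0,0,-0.3,1],
    [0,0,0,0,0,-0.4,1],
    [0,0,0,0,0,-0.5,1],
    [0,0,0,0,0,-0.5,1],
  ],
)

```text
clock: 53.83
tool_pos: [0.4846, -0.207, 0.1541]
orientation: [-0.001, 0.762, 0.647, -0.0]
force: [-0.1, 0.0, -2.4]
finger_gap: 0.341
grip_force: 40.1
```

Emit:
send_rows(
  increments=[
    [0,0,0,0,0,-0.1,1],
    [0,0,0,0,0,-0.2,1],
    [0,0,0,0,0,-0.28,1],
    [0,0,0,0,0,-0.32,1],
    [0,0,0,0,0,-0.32,1],
    [0,0,0,0,0,-0.32,1],
  ],
)

```text
clock: 54.33
tool_pos: [0.4853, -0.2073, 0.1303]
orientation: [-0.0, 0.762, 0.647, -0.0]
force: [0.5, 1.1, -2.2]
finger_gap: 0.34
grip_force: 40.2
```

Emit:
send_rows(
  increments=[
    [0,0,0,0,0,-0.02,1],
    [0,0,0,0,0,-0.03,1],
    [0,0,0,0,0,-0.03,1],
  ],
)

```text
clock: 54.58
tool_pos: [0.4853, -0.2073, 0.128]
orientation: [0.0, 0.762, 0.647, 0.0]
force: [0.0, -0.2, -2.4]
finger_gap: 0.342
grip_force: 40.2
```

Emit:
send_rows(
  increments=[
    [0,0,0,0,0,-0.01,1],
    [0,0,0,0,0,-0.02,1],
    [0,0,0,0,0,-0.02,1],
  ],
)

```text
clock: 54.83
tool_pos: [0.4852, -0.2073, 0.1262]
orientation: [-0.0, 0.762, 0.647, -0.0]
force: [0.4, -0.2, -2.6]
finger_gap: 0.34
grip_force: 40.2
```

Emit:
send_rows(
  increments=[
    [0,0,0,0,0,-0.01,1],
    [0,0,0,0,0,-0.01,1],
    [0,0,0,0,0,-0.01,1],
  ],
)

```text
clock: 55.08
tool_pos: [0.4853, -0.2073, 0.1255]
orientation: [0.0, 0.762, 0.647, 0.0]
force: [-0.5, -0.2, -3.2]
finger_gap: 0.342
grip_force: 40.4
```

Emit:
send_rows(
  increments=[
    [0,0,0,0,0,-0.01,1],
    [0,0,0,0,0,-0.01,1],
    [0,0,0,0,0,-0.01,1],
  ],
)

```text
clock: 55.33
tool_pos: [0.4855, -0.2075, 0.1255]
orientation: [0.0, 0.762, 0.647, 0.0]
force: [-1.1, -0.2, 4.6]
finger_gap: 0.341
grip_force: 41.1
```

Contact with the floor at the expected height. I'm releasing and retreating upward, then moving back out of the cameras' view.

Emit:
send_rows(
  increments=[
    [0,0,0,0,0,0.01,0.6],
    [0,0,0,0,0,0.01,0.4],
    [0,0,0,0,0,0.01,0],
    [0,0,0,0,0,0.01,0],
    [0,0,0,0,0,0.01,0],
    [0,0,0,0,0,0.01,0],
    [0,0,0,0,0,0.25,0],
    [0,0,0,0,0,0.5,0],
    [0,0,0,0,0,0.8,0],
    [0,0,0,0,0,1,0],
  ],
)

```text
clock: 56.17
tool_pos: [0.4856, -0.2074, 0.2068]
orientation: [0.001, 0.762, 0.647, 0.0]
force: [0.2, 0.1, 1.7]
finger_gap: 1.003
grip_force: 0.0
```

Emit:
send_rows(
  increments=[
    [0,0,0,0,0,0.4,0],
    [0,0,0,0,0,0.8,0],
    [0,0,0,-0.3,-0.5,0.8,0],
    [0,0,0,-0.6,-1,0.8,0],
    [0,0,0,-0.6,-1,0.8,0],
  ],
)

```text
clock: 56.58
tool_pos: [0.4351, -0.2905, 0.2691]
orientation: [0.0, 0.763, 0.647, -0.0]
force: [0.3, -0.3, -0.3]
finger_gap: 1.001
grip_force: 0.0
```

Emit:
send_rows(
  increments=[
    [0,0,0,-0.3,-0.5,0,0],
    [0,0,0,-0.6,-1,0,0],
    [0,0,0,-0.6,-1,0,0],
    [0,0,0,-0.6,-1,0,0],
    [0,0,0,-0.6,-1,0,0],
  ],
)

```text
clock: 57.0
tool_pos: [0.3892, -0.3673, 0.2685]
orientation: [-0.0, 0.763, 0.647, 0.0]
force: [0.0, -1.3, 0.7]
finger_gap: 0.999
grip_force: 0.0
```

Run:
```python
from h import *
A=[]
for n in("scene","side"):
    im,P=cloud(n); A.append(cv2.resize(im,(400,250)) if 0 else im[60:330,110:470])
    print(n,'bottle',circ(P,(.4855,-.207),.015,.163,.186),'mill',circ(P,(.475,-.272),.0235,.127,.145),'new',circ(P,(.5505,-.218),.0205,.086,.105),'kept',circ(P,(.537,-.2815),.0205,.092,.108),'shaker',circ(P,(.5,.165),.017,.073,.085),'honey',circ(P,(.545,.012),.031,.02,.08))
    for k,c in dict(mill=(.475,-.272),bottle=(.4855,-.207),new=(.5505,-.218),kept=(.537,-.2815)).items():
        Q=P.reshape(-1,3);Q=Q[np.hypot(*(Q[:,:2]-c).T)<.02]; print(k,'top',np.round(np.nanpercentile(Q[:,2],98),3))
cv2.imwrite("pics/fin.png",np.hstack(A)); print(bot.observe()['tool_pos'],bot.observe()['clock'])
```

```text
scene bottle ([0.4849, -0.2072], 114) mill ([0.4747, -0.2722], 125) new ([0.5503, -0.2183], 103) kept ([0.5367, -0.2815], 57) shaker ([0.5011, 0.1658], 117) honey ([0.5451, 0.0121], 495)
mill top 0.17
bottle top 0.189
new top 0.112
kept top 0.112
side bottle ([0.4853, -0.2076], 120) mill ([0.4755, -0.2723], 112) new ([0.5505, -0.219], 126) kept ([0.5386, -0.2819], 86) shaker ([0.5007, 0.1657], 163) honey ([0.5444, 0.0109], 836)
mill top 0.172
bottle top 0.19
new top 0.113
kept top 0.113
[ 0.38987692 -0.36643414  0.26871856] 57.1
```

View pics/fin.png

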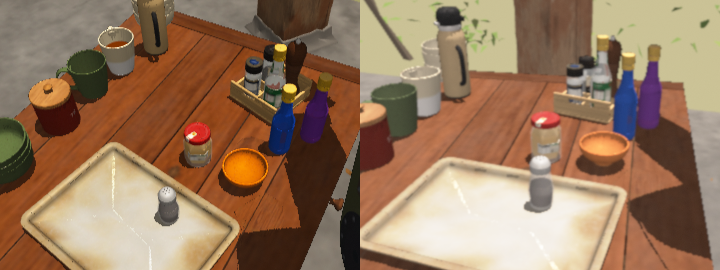

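The shaker stands alone on the tray. The mill, bottle and both jars are seated upright in the caddy at the right heights, and the honey jar, bowl and look-alikes have not moved. I'm handing in.

```bash
python3 -c "
from plant import bot
print(bot.hand_in())"
```

```text
the job is handed in; nothing more can be done
None
```

The changeover is finished and handed in at about 57 s. The salt shaker is on the tray, the blue-label jar is in the compartment the shaker left, and the mill and bottle are back in their own compartments. The first try at the shaker closed above its dome because the fingertips sit about 28 mm higher than the reported tool position. It pressed down on the shaker (25 N at the wrist) without moving it, and the second, lower grip held.

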